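Set and lock the length stop of a sawing board

ROBOT

A 6-joint arm with a two-finger parallel gripper is mounted at the origin on the work surface. World frame = base frame: x ahead of the robot, y to its left, z up, the work surface at z = 0. Lengths are in m, angles in rad, forces in N, time in s.
With the tool pointing down it reaches from about 0.25 to 0.8 m from the base axis. Payload 3.9 kg.
Tool frame: the origin (TCP) lies on the centre line of the jaws, within the pads' length; the fingertips stand 22 mm ahead of it and the grasp point (between the pads) lies 3 mm ahead of it; z points along the fingers, y is the line along which they close (so a half turn about z gives the same grasp; the last joint's range is limited). The gripper opens to 85 mm and grips with 20 to 120 N. Pads are 22 mm wide; open, the fingers measure 114 mm over their backs; the gripper's body (76 mm by 85 mm) begins 54 mm behind the grasp point. The pads swing forward as they close: fully open they stand 13 mm farther back than shut.
Start: joints at [1.336, 0.26, -0.138, 1.173, 0, 1.571], TCP at [0.122, 0.511, 0.218] pointing down, gripper open.
Joint ranges: [-2.78, 2.78], [-0.83, 1.72], [-1.28, 1.37], [-1.9, 2.12], [-1.57, 1.48], [-3.14, 3.14]. Speed limits (rad/s): [2.57, 2.57, 3.14, 3.14, 3.14, 3.14].

INTERFACE

Orientations are given as [roll, pitch, yaw] about the fixed x, y, z axes, in that order (R = Rz(yaw) Ry(pitch) Rx(roll)).
In Python, from rig import readout, grab_frame, get_calibration, sign_off, spotter gives the robot as it stands.
- The arm moves only by the shell command python3 -m jog 'ROWS' [FORCE]. ROWS is JSON, a list of rows, each a list of 3 entries, a list of its own where there are three numbers: the turn, a rotation vector about the tool's x, y, z normalised to -1 to 1, where 1 is 2 rad, then the shift along the tool's x, y, z normalised to -1 to 1, where 1 is 500 mm, then the gripper's target within -1 to 1 (fully open at 1, half-way at 0, shut at -1). A call has 1 to 5 rows; each row is the pose to reach, as a shift and turn from the pose commanded when the call began, along the tool's axes at that moment; what a row does not reach only later rows make up. A row lasts 1/10 s, in which the tool goes at most 50 mm and 8.59 degrees, less where a joint would pass 70% of its speed; a pose out of reach is approached as far as the arm can. A call with a number of a shift or a turn outside -1 to 1 is refused whole. A call with a gripper value outside its range is refused whole. The fingers move at their own pace and stop on an object; FORCE is the grip in N (left out, the last holds). Time passes only in rows, so rows that repeat a pose let the fingers close. It gives the time, the measured TCP pose, the force, the opening and the grip force at its end, in the units of the state.
- readout.read_state(): the state, without advancing time (a new reading comes with each control period).
- grab_frame(name): name is "side" or "top"; returns the picture (480x640x3 uint8, blue, green, red); there is no depth.
- get_calibration(name): a dict with "vertical_fov" (degrees; the focal length in pixels is half the picture's height over the tangent of half this angle, whatever the lens; pixels are square), "cx", "cy" (the principal point, pixels), "origin" and "orientation" of the camera in the world. Camera axes: x right, y up, looking along -z (the intrinsics and any distortion apply to the point x, -y, -z); pixel columns grow to the right and rows downward; lengths in m; the calibration is good to about 2 mm. A picture is of the moment at which its call begins. get_calibration takes no time and is no camera call.
- sign_off(): hands the job in; it is judged then, once.
Trained networks look in the newest picture that a camera, given by its name, has taken for a name from the list of things; names that differ only in an ending like _2 or _b are one class to them, and where a whole thing is asked for, a point or a joint stands for the part that bears it (a point fixed in the world has none). Each returns a list of dicts, best first, with "score" (0 to 1); they miss things now and then, are a little off and sometimes report something else, mostly with a low value. They report only what shows in the picture. A call takes as long as a camera call.
- spotter.boxes_of(camera, name): "bbox" ([left, top, width, height] in pixels, round what is visible of it).
- spotter.place_of(camera, name): "pixel" ([row, column] in pixels: a listed point, or the origin of a listed thing).
The state is a dict: "t": time; "joints": joint angles; "qd": joint speeds; "effort": joint torques, N m; "ee_pos": TCP position; "tool_rot": TCP orientation; "wrist_force": force on the tool from outside, world axes, zero at the start; "moment": the same for the moment, N m; "width": finger opening in m; "finger_force": force on a finger pad.
Only numpy, scipy, OpenCV 4.12 (cv2) and the standard library are available. Lean on these libraries where they do the work, as an engineer would, in place of code of your own. Each camera call takes 0.05 s, during which the arm holds its last target. There are 200 camera calls.

TASK

Set the length stop of the sawing board: slide the steel stop tube into its clamp until the dark ring scribed around the tube meets the clamp's face, then screw the lever bolt down clockwise, using its upright lever as the handle, until it is snug on the tube, and fold the lever down flat to lock it. Leave the wooden strip, the hammer and the chisel where they lie.

Things in the scene. Friction and masses are not known exactly. Their poses are not given: they have to be found in the camera images.
- saw_board: Sawing board, fixed: pale wooden base 220 x 500 x 22 mm, dark fence (24 mm thick, top 66 mm above the bench) along its far edge. Origin under the base's centre, on the bench; +y runs along the fence and the stop tube, +x across to the fence, z up. The steel tube clamp stands on it 100 mm to -y of the middle: 74 mm (x) x 44 mm (y), top 75 mm above the bench.
- bore_mouth (a point): Point on the tube's axis at the clamp's +y face, where the tube enters the bore; 55 mm above the bench. Axes as the sawing board's. The ring on the tube belongs at this face.
- stop_tube: Steel tube, 20 mm thick, along the board's y, axis 55 mm above the bench (33 mm above the base), already entered in the clamp; it slides only along y, with about 3 N friction while loose. Origin on its axis at the middle of the dark 3 mm ring scribed around it; axes as the board's. At first the ring is 35 to 75 mm outside (+y of) the clamp face; pushing to -y brings it in, up to 30 mm too far.
- tube_end (a point): Outer end of the stop tube assembly on the axis, 209 mm to +y of the ring. The end carries a collar (28 mm diameter, 197 to 209 mm from the ring) and a flat steel stop plate reaching 107 mm to +x; bare tube to grip lies between the ring and the collar.
- jaw: Hinged upper half of the tube clamp (steel, 74 x 44 x 18 mm), hinged at its robot-side edge, 30 mm from the tube's axis. A light spring lifts it about 1 mm off until the bolt presses it down on the tube. Origin on the hinge pin.
- lever_bolt: Upright steel bolt through the far (+x) side of the clamp, 28 mm from the tube's axis, carrying the cam lever. Right-hand thread, 5 mm a turn: goes in clockwise seen from above, sinking as it turns; stays where left. Origin on the bolt's axis at the lever's pivot pin, about 90 mm above the bench when snug; z up, y along the pivot pin, +x the side to which the lever folds.
- cam_washer: Brass washer (24 mm diameter) under the bolt's cam; origin at the middle of its underside, 14.5 mm below the pivot with the lever upright. At the start the bolt is 0.4 to 0.85 turn short of snug. It runs freely (about 0.1 N m) while the washer brings the jaw down on the tube, then stops hard: a torque 0.3 N m above free running, with no more turning, is snug.
- lever (a joint): Cam lever angle: 0 upright (start 0 to 0.12), 1.571 folded flat, level, towards the bolt's +x (the side to which the cam's round nose bulges); turns only between these, stays where left. Flat steel blade 10 mm thick (bolt's x), 20 mm wide (bolt's y), ending 78 mm from the pivot. Gripped across its thickness it turns the bolt; across its width it slips. Stiff: folding takes about 5 N near the tip.
- lever_tip (a point): End of the lever on its middle line, 78 mm from the pivot.
- strip: Bystander: wooden strip 26 x 170 x 26 mm lying on the base board against the fence. Origin under its centre. Leave alone.
- hammer: Bystander: joiner's hammer, wooden handle 290 mm, steel head, lying on the bench. Leave alone.
- chisel: Bystander: chisel about 225 mm long lying on the bench. Leave alone.

How it is judged:
On the way, in this order (a step that is already met when the one before it is completed fails the run):
1. the tube is slid in until its ring is at the clamp's face (within 3 mm) (y of stop_tube in the frame of bore_mouth between -0.003 and 0.003 m), for 0.3 s.
2. with the lever still upright, the bolt is screwed down snug: the jaw bears on the tube (over 7 N), the ring still at the face (all of step 1 and contact force between jaw and stop_tube above 7 N and value of joint lever below 0.25 rad), for 0.3 s.
At the end, for the whole second after the job is handed in: The lever is folded flat (over 1.48 rad), the jaw clamps the tube with more than 55 N, and the tube is at rest with the middle of its ring within 3 mm of the clamp's face (all of step 1 and value of joint lever above 1.48 rad and contact force between jaw and stop_tube above 55 N and linear speed of stop_tube below 0.005 m/s); the robot touches nothing.
It fails at once if the strip is shifted by more than 25 mm (distance of strip from where it was at the start of the episode above 0.025 m).
It fails at once if the hammer is shifted by more than 25 mm (distance of hammer from where it was at the start of the episode above 0.025 m).
It fails at once if the chisel is shifted by more than 25 mm (distance of chisel from where it was at the start of the episode above 0.025 m).
It also fails if it takes over 72 s, if anything falls off the work surface, if the arm or the gripper's body presses on something with over 40 N, if the wrist force passes 120 N, or if a joint passes its speed limit or range.

## Working session

There is one attempt and no reset: what is moved stays moved. The work goes in short steps, Python scripts to look and compute and a shell command to move; the robot and the scene stay as the last step left them, time stands still between calls to the robot, and variables do not carry over. Pictures are saved under pics/ and viewed, at most 10 in all, crops included, and the job is handed in when it is done.

```bash
ls; mkdir -p pics; cat > h.py <<'E'
import numpy as np,cv2,sys
sys.path.insert(0,'.')
from rig import readout, grab_frame, get_calibration, sign_off, spotter
from scipy.spatial.transform import Rotation as R
def cam(n):
    c=get_calibration(n); f=240/np.tan(np.radians(c["vertical_fov"])/2)
    o=np.array(c["orientation"],float)
    M=R.from_euler('xyz',o).as_matrix() if o.size==3 else (o if o.ndim==2 else R.from_quat(o).as_matrix())
    return c,f,M,np.array(c["origin"])
def ray(n,px):
    c,f,M,o=cam(n); 
    d=M@np.array([(px[1]-c["cx"])/f,-(px[0]-c["cy"])/f,-1]); return o,d
def atz(n,px,z):
    o,d=ray(n,px); return o+d*(z-o[2])/d[2]
def proj(n,p):
    c,f,M,o=cam(n); q=M.T@(np.array(p)-o); return [c["cy"]-f*q[1]/-q[2], c["cx"]+f*q[0]/-q[2]]
def tri(a,b):
    (o1,d1),(o2,d2)=a,b; d1=d1/np.linalg.norm(d1);d2=d2/np.linalg.norm(d2)
    s=np.linalg.lstsq(np.c_[d1,-d2],o2-o1,rcond=None)[0]; p,q=o1+s[0]*d1,o2+s[1]*d2
    return (p+q)/2,np.linalg.norm(p-q)
E
python3 - <<'E'
from h import *
for n in("side","top"):
    print(n,get_calibration(n)); cv2.imwrite(f"pics/{n}0.png",grab_frame(n))
for k in("saw_board","bore_mouth","stop_tube","tube_end","jaw","lever_bolt","cam_washer","lever_tip","strip","hammer","chisel"):
    r={n:[(np.round(d["pixel"],1).tolist(),round(d["score"],2)) for d in spotter.place_of(n,k)[:2]] for n in("side","top")}
    print(k,r)
    if r["side"] and r["top"]:
        p,e=tri(ray("side",r["side"][0][0]),ray("top",r["top"][0][0])); print("   ",p.round(4),round(e,4))
print(readout.read_state())
E
```

```text
pics
side {'vertical_fov': 44.095683960963825, 'cx': 325.8413535928383, 'cy': 235.81232905563053, 'origin': array([ 0.22557607, -0.81573497,  1.20382416]), 'orientation': array([ 0.67907223,  0.01743375, -0.41785078])}
top {'vertical_fov': 49.94328328970597, 'cx': 322.3163236119095, 'cy': 238.45558976618543, 'origin': array([ 0.29806937, -0.01412344,  1.48176751]), 'orientation': array([ 0.19143756,  0.02007177, -1.54992382])}
saw_board {'side': [([238.4, 318.4], 0.61)], 'top': [([240.1, 302.2], 0.95), ([236.2, 337.7], 0.67)]}
    [0.5789 0.0803 0.0011] 0.0008
bore_mouth {'side': [([256.3, 314.0], 0.83)], 'top': [([251.2, 337.2], 0.8)]}
    [ 0.5303 -0.0215  0.0764] 0.0087
stop_tube {'side': [([234.5, 304.5], 0.58)], 'top': [([251.3, 308.4], 0.75)]}
    [0.5344 0.0581 0.0655] 0.0008
tube_end {'side': [([182.4, 266.4], 0.63), ([234.4, 303.8], 0.27)], 'top': [([258.2, 234.0], 0.93)]}
    [0.5109 0.265  0.0665] 0.0012
jaw {'side': [([267.1, 308.2], 0.88)], 'top': [([257.2, 338.8], 0.87), ([242.4, 483.0], 0.25)]}
    [ 0.5151 -0.0261  0.0488] 0.0144
lever_bolt {'side': [([248.4, 332.8], 
[... 511 characters left out ...]
   [ 0.5764 -0.4439  0.0216] 0.005
{'t': 1.2, 'joints': array([ 1.33600997e+00,  2.59999073e-01, -1.38091075e-01,  1.17269805e+00,
        1.27418261e-05,  1.57077356e+00]), 'qd': array([-0.000678  ,  0.00115638,  0.00037056, -0.00117331,  0.00058533,
        0.00063682]), 'effort': array([ 4.02282567e-04, -4.05621529e+01,  2.54236597e+01,  1.21104575e-03,
        6.87989953e-06,  8.90972672e-06]), 'ee_pos': array([0.12212852, 0.51059363, 0.21830818]), 'tool_rot': array([ 3.14158452e+00, -1.27416409e-05,  2.90682907e+00]), 'wrist_force': array([ 0.10936346, -0.24118198,  0.13430249]), 'moment': array([-0.04723685,  0.0213032 , -0.03060911]), 'finger_force': 0.0, 'width': 0.08538253632551644}
```

```bash
python3 - <<'E'
from h import *
a=cv2.imread("pics/side0.png")[140:310,220:400]; b=cv2.imread("pics/top0.png")[180:290,210:380]
a=cv2.resize(a,None,fx=3.5,fy=3.5,interpolation=2)
cv2.imwrite("pics/a.png",a); cv2.imwrite("pics/b.png",cv2.resize(b,None,fx=4.6,fy=4.6,interpolation=2))
E
```

```text
(no output)
```

View pics/a.png

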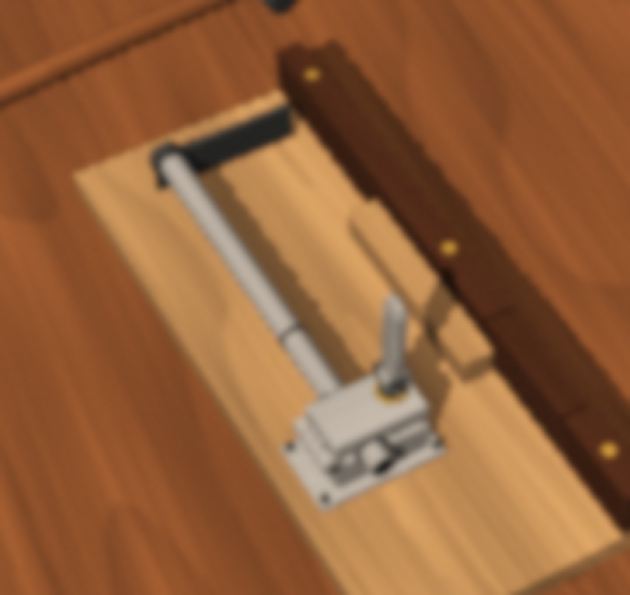

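View pics/b.png

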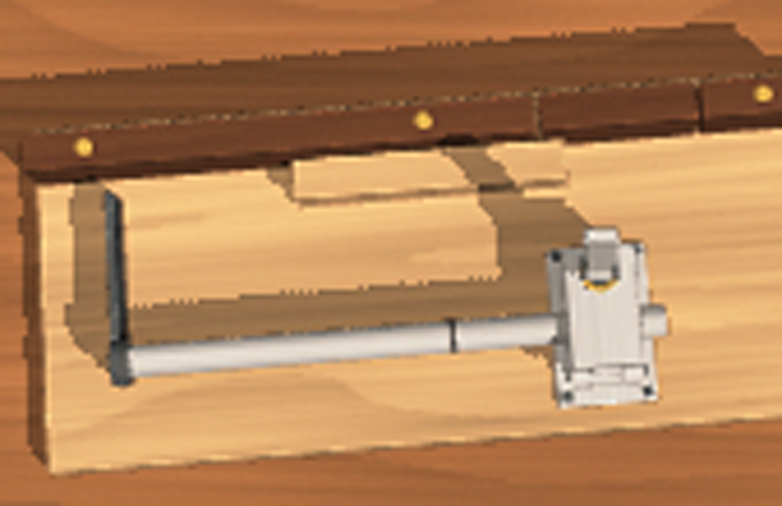

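```bash
cat >> h.py <<'E'
def B(u,w,z,O,yaw): # bore frame: u along board x, w along board y, z abs
    c,s=np.cos(yaw),np.sin(yaw); return [O[0]+c*u-s*w,O[1]+s*u+c*w,z]
def overlay(n,img,O,yaw,ringw,box,sc):
    r0,r1,c0,c1=box; a=cv2.resize(img[r0:r1,c0:c1],None,fx=sc,fy=sc,interpolation=2)
    def P(u,w,z):
        q=proj(n,B(u,w,z,O,yaw)); return (int((q[1]-c0+.5)*sc),int((q[0]-r0+.5)*sc))
    def L(p,q,col): cv2.line(a,P(*p),P(*q),col,1,cv2.LINE_AA)
    for z in(.075,.057):
        x=[(-30-7,0),(37,0),(37,-44),(-37,-44)]
        for i in range(4): L((x[i][0]/1e3,x[i][1]/1e3,z),(x[(i+1)%4][0]/1e3,x[(i+1)%4][1]/1e3,z),(0,0,255) if z>.06 else (255,0,0))
    for u in(-.01,.01): L((u,0,.055),(u,ringw+.209,.055),(0,200,0))
    L((-.01,ringw,.06),(.01,ringw,.06),(255,0,255))
    L((.028,-.022,.076),(.028,-.022,.168),(0,200,200))
    return a
E
python3 - <<'E'
from h import *
S={"side":dict(ring=(234.8,303.5),end=(182.4,266.4)),"top":dict(ring=(252.0,308.5),end=(258.2,234.0))}
for n in S:
    r=atz(n,S[n]["ring"],.055);e=atz(n,S[n]["end"],.055);d=e-r
    print(n,r.round(4),e.round(4),np.hypot(*d[:2]).round(4),np.arctan2(-d[0],d[1]).round(4))
    print(" bolt z.09",atz(n,{"side":(248.4,332.8),"top":(238.8,337.8)}[n],.092).round(4)," board",atz(n,{"side":(238.4,318.4),"top":(240.1,302.2)}[n],0).round(4),"bore",atz(n,{"side":(256.3,314),"top":(251.2,337.2)}[n],.055).round(4))
r=np.array([.5325,.0585]);yaw=.113
w=.060; O=[r[0]+np.sin(yaw)*w,r[1]-np.cos(yaw)*w]; print(O)
cv2.imwrite("pics/c.png",overlay("top",cv2.imread("pics/top0.png"),O,yaw,w,(215,275,290,370),10))
cv2.imwrite("pics/d.png",overlay("side",cv2.imread("pics/side0.png"),O,yaw,w,(215,290,280,360),8))
E
```

```text
side [0.5342 0.0663 0.055 ] [0.5132 0.276  0.055 ] 0.2108 0.1001
 bolt z.09 [ 0.5715 -0.0295  0.092 ]  board [0.5796 0.0812 0.    ] bore [ 0.5316 -0.0063  0.055 ]
top [0.5346 0.0583 0.055 ] [0.5133 0.2673 0.055 ] 0.2101 0.1017
 bolt z.09 [ 0.5666 -0.0231  0.092 ]  board [0.5787 0.0805 0.    ] bore [ 0.5383 -0.0222  0.055 ]
[np.float64(0.5392655802393757), np.float64(-0.001117337444946069)]
```

View pics/c.png

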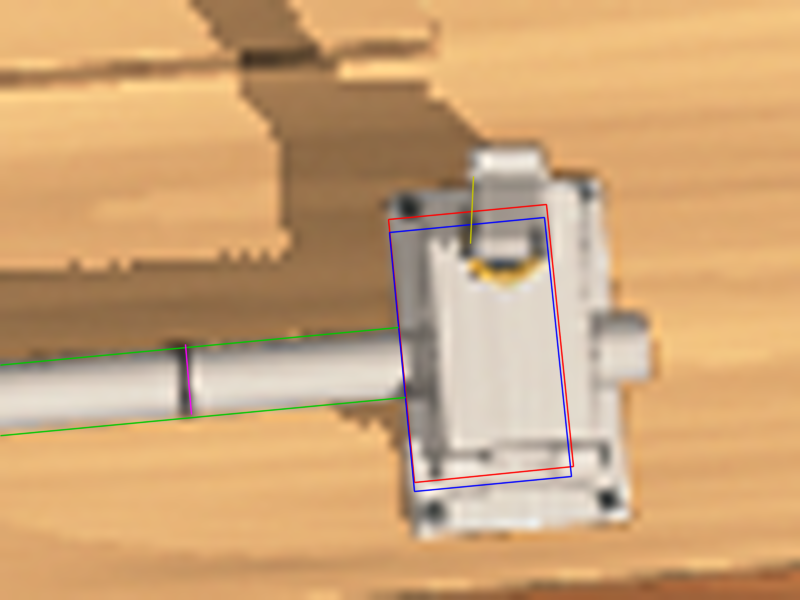

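View pics/d.png

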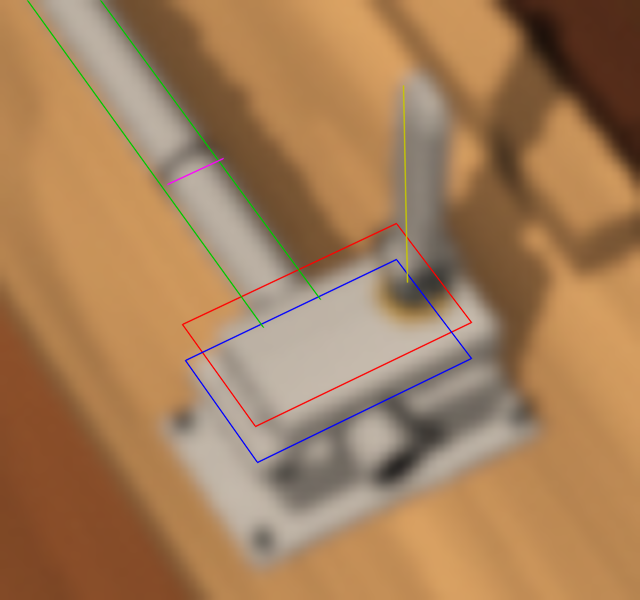

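The side and top pictures show the ring at top px (252, 308.5). The jaw face is at about column 333, so the ring is about 69 mm out and the tube yaw is about 0.10. The lever is upright with its pivot pin roughly along world y.

```bash
cat >> h.py <<'E'
def to(pos,yaw,tilt=None):
    s=readout.read_state(); M=R.from_euler('xyz',s["tool_rot"])
    T=R.from_euler('xyz',[np.pi,0,yaw]) if tilt is None else tilt
    print("turn",((M.inv()*T).as_rotvec()/2).round(4),"shift",(M.inv().apply(np.array(pos)-s["ee_pos"])/.5).round(4))
def st():
    s=readout.read_state(); print({k:np.round(s[k],4).tolist() for k in("t","ee_pos","tool_rot","joints","wrist_force","moment","width","finger_force")})
E
python3 - <<'E'
from h import *
r=(atz("top",(252,308.5),.065)+0);print(r, atz("top",(258.2,234),.065))
ax=tri(ray("side",(234.8,303.5)),ray("top",(252,308.5)));print(ax)
yaw=.103; g=np.array([r[0]-np.sin(yaw)*.12,r[1]+np.cos(yaw)*.12,.058]);print(g)
to([g[0],g[1],.14],np.pi/2+yaw)
E
```

```text
[0.53294321 0.05776552 0.065     ] [0.51177286 0.26528458 0.065     ]
(array([0.53202136, 0.05780964, 0.06606783]), np.float64(0.0014843111875796997))
[0.52060506 0.17712954 0.058     ]
turn [-0.     -0.      0.6165] shift [-0.9302 -0.4633  0.1566]
```

```bash
python3 -m jog '[[[0,0,0.6165],[-0.9302,-0.4633,0.1],1],[[0,0,0.6165],[-0.9302,-0.4633,0.1],1],[[0,0,0.6165],[-0.9302,-0.4633,0.1],1],[[0,0,0.6165],[-0.9302,-0.4633,0.1],1],[[0,0,0.6165],[-0.9302,-0.4633,0.1],1]]' 40; python3 -c "
from h import *
to([.5206,.1771,.14],np.pi/2+.103);st()"
```

```text
t: 1.7
ee_pos: [0.3142, 0.3496, 0.1944]
tool_rot: [3.141, -0.0, 2.151]
wrist_force: [0.5, 0.2, -0.0]
width: 0.0855
finger_force: 0.0
turn [ 4.000e-04 -2.000e-04  2.387e-01] shift [-0.5149  0.1559  0.1089]
{'t': 1.7, 'ee_pos': [0.3142, 0.3496, 0.1944], 'tool_rot': [3.1408, -0.0002, 2.1512], 'joints': [0.8387, 0.1782, -0.3106, 1.0812, -0.0, 1.8291], 'wrist_force': [0.4512, 0.1845, -0.0452], 'moment': [0.0487, -0.0427, 0.0207], 'width': 0.0855, 'finger_force': 0.0}
```

```bash
python3 -m jog '[[[0,0,0.24],[-0.515,0.156,0.1],1],[[0,0,0.24],[-0.515,0.156,0.1],1],[[0,0,0.24],[-0.515,0.156,0.1],1],[[0,0,0.24],[-0.515,0.156,0.1],1],[[0,0,0.24],[-0.515,0.156,0.1],1]]'; python3 -m jog '[[[0,0,0],[0,0,0],1],[[0,0,0],[0,0,0],1],[[0,0,0],[0,0,0],1]]'; python3 -c "
from h import *
to([.5206,.1771,.058],np.pi/2+.103);st()"
```

```text
t: 2.2
ee_pos: [0.5039, 0.1928, 0.1485]
tool_rot: [3.141, -0.0, 1.676]
wrist_force: [0.8, 0.8, 0.4]
width: 0.0854
finger_force: 0.0
t: 2.5
ee_pos: [0.5016, 0.1948, 0.1488]
tool_rot: [-3.141, -0.0, 1.677]
wrist_force: [0.2, 0.1, 0.6]
width: 0.0856
finger_force: 0.0
turn [-0.0004 -0.0002  0.0018] shift [-0.0392  0.0342  0.1815]
{'t': 2.5, 'ee_pos': [0.5016, 0.1948, 0.1488], 'tool_rot': [-3.1408, -0.0003, 1.6775], 'joints': [0.3701, 0.3213, -0.2378, 1.0124, 0.0005, 1.8342], 'wrist_force': [0.2491, 0.0677, 0.6319], 'moment': [0.0497, -0.0078, 0.0155], 'width': 0.0856, 'finger_force': 0.0}
```

```bash
python3 -m jog '[[[0,0,0.002],[-0.039,0.034,0.0],1],[[0,0,0.002],[-0.039,0.034,0.09],1],[[0,0,0.002],[-0.039,0.034,0.181],1],[[0,0,0.002],[-0.039,0.034,0.181],1],[[0,0,0.002],[-0.039,0.034,0.181],0]]' 30; python3 -m jog '[[[0,0,0],[0,0,0],-1],[[0,0,0],[0,0,0],-1],[[0,0,0],[0,0,0],-1],[[0,0,0],[0,0,0],-1],[[0,0,0],[0,0,0],-1]]' 30;  python3 -m jog '[[[0,0,0],[0,0,0],-1],[[0,0,0],[0,0,0],-1],[[0,0,0],[0,0,0],-1],[[0,0,0],[0,0,0],-1],[[0,0,0],[0,0,0],-1]]' 30; python3 -c "
from h import *
st()
cv2.imwrite('pics/t1.png',grab_frame('top'))
"
```

```text
t: 3.0
ee_pos: [0.5199, 0.1776, 0.0586]
tool_rot: [-3.14, 0.0, 1.675]
wrist_force: [0.5, 0.3, 0.1]
width: 0.0729
finger_force: 0.0
t: 3.5
ee_pos: [0.5218, 0.1768, 0.0588]
tool_rot: [3.141, -0.0, 1.673]
wrist_force: [0.4, 1.4, 0.2]
width: -0.0001
finger_force: 0.0
t: 4.0
ee_pos: [0.5213, 0.1767, 0.0581]
tool_rot: [-3.141, -0.0, 1.673]
wrist_force: [-0.6, 0.5, -0.8]
width: 0.0001
finger_force: 0.0
{'t': 4.0, 'ee_pos': [0.5213, 0.1767, 0.0581], 'tool_rot': [-3.1415, -0.0, 1.6728], 'joints': [0.3267, 0.4187, -0.3479, 0.8044, 0.0, 1.7955], 'wrist_force': [-0.6372, 0.486, -0.7759], 'moment': [-0.0197, -0.0156, -0.0044], 'width': 0.0001, 'finger_force': 0.0}
```

```bash
python3 -c "
from h import *
a=cv2.imread('pics/t1.png')[170:300,190:390];b=grab_frame('side')[100:310,180:400]
cv2.imwrite('pics/e.png',np.vstack([cv2.resize(a,(462,300),interpolation=2),cv2.resize(b,(462,441),interpolation=2)])[:, :][:741] if 0 else np.hstack([cv2.resize(a,(460,300),interpolation=2),cv2.resize(b,(314,300),interpolation=2)]))
st()
"
```

```text
{'t': 4.1, 'ee_pos': [0.5214, 0.1767, 0.0581], 'tool_rot': [-3.1416, 0.0, 1.6728], 'joints': [0.3267, 0.4186, -0.3478, 0.8044, -0.0, 1.7955], 'wrist_force': [0.8821, -0.5156, 0.5249], 'moment': [-0.0228, -0.0128, -0.0232], 'width': 0.0001, 'finger_force': 0.0}
```

View pics/e.png

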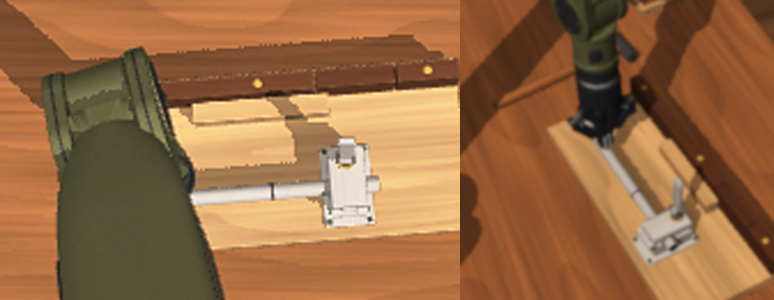

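The gripper reports shut on nothing, so I need a closer look at the fingertips.

```bash
python3 -c "
from h import *
b=grab_frame('side')
p=[proj('side',[.5214,.1767,z]) for z in (.036,.058,.11)];print(np.round(p,1))
a=cv2.resize(b[150:225,245:325],None,fx=8,fy=8,interpolation=2)
cv2.imwrite('pics/f.png',a)
"
```

```text
[[211.3 283.2]
 [205.7 282.6]
 [191.9 281. ]]
```

View pics/f.png

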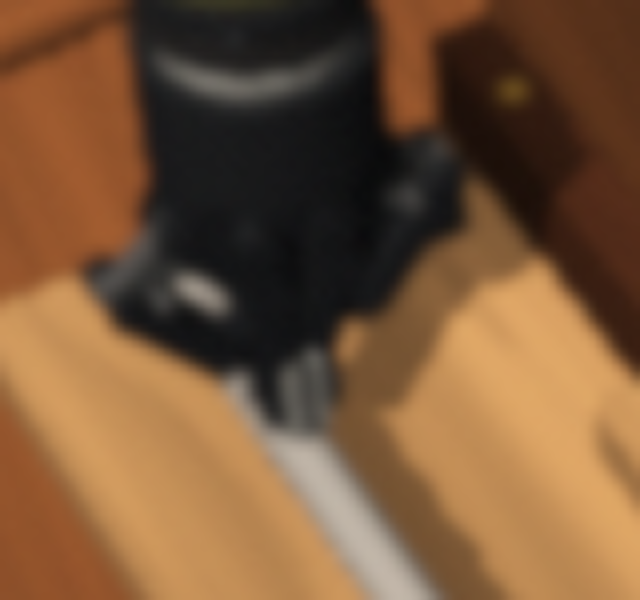

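Picture: the shut fingertips stand on or just above the tube (px about (204, 282)), about 30 mm higher than the reported pose implies. I'll probe down gently to find the true tip height.

```bash
python3 -m jog '[[[0,0,0],[0,0,0.004],-1],[[0,0,0],[0,0,0.004],-1],[[0,0,0],[0,0,0.004],-1]]' 30;python3 -m jog '[[[0,0,0],[0,0,0.004],-1],[[0,0,0],[0,0,0.004],-1],[[0,0,0],[0,0,0.004],-1]]' 30; python3 -c "
from h import *
st();print(readout.read_state()['effort'])
f=grab_frame('side')
for k in ('stop_tube','tube_end'):print(k,[(spotter.place_of(n,k)[:1]) for n in ('side',)])"
```

```text
t: 4.45
ee_pos: [0.5213, 0.1766, 0.056]
tool_rot: [-3.141, 0.0, 1.673]
wrist_force: [-0.4, -0.1, 0.0]
width: 0.0003
finger_force: 0.0
t: 4.75
ee_pos: [0.5213, 0.1767, 0.0541]
tool_rot: [-3.141, 0.0, 1.673]
wrist_force: [-0.0, 0.2, 0.5]
width: 0.0001
finger_force: 0.0
{'t': 4.75, 'ee_pos': [0.5213, 0.1767, 0.0541], 'tool_rot': [-3.1414, 0.0001, 1.6728], 'joints': [0.3267, 0.4228, -0.3533, 0.7949, -0.0, 1.7955], 'wrist_force': [-0.0042, 0.2229, 0.4565], 'moment': [0.0237, -0.0898, 0.0099], 'width': 0.0001, 'finger_force': 0.0}
[-1.92218397e-05 -4.54116654e+01  2.12693149e+01 -4.45667838e-04
  1.35083305e-04 -1.34480885e-05]
stop_tube [[{'pixel': [234.5, 306.5], 'score': 0.61}]]
tube_end [[{'pixel': [183.5, 266.6], 'score': 0.79}]]
```

```bash
for i in 1; do python3 -m jog '[[[0,0,0],[0,0,0.008],-1],[[0,0,0],[0,0,0.008],-1],[[0,0,0],[0,0,0.008],-1]]' | grep -E 'pos|force'; done; python3 -m jog '[[[0,0,0],[0,0,0.008],-1],[[0,0,0],[0,0,0.008],-1],[[0,0,0],[0,0,0.008],-1]]' | grep -E 'pos|force'; python3 -c "
from h import *
b=grab_frame('side'); st()
p=[proj('side',[.5214,.1767,z]) for z in (.022,.045,.1)];print(np.round(p,1))
a=cv2.resize(b[165:225,255:325],None,fx=8,fy=8,interpolation=2)
cv2.imwrite('pics/g.png',a)
"
```

```text
ee_pos: [0.5221, 0.1769, 0.0518]
wrist_force: [-3.0, -0.9, 11.6]
finger_force: 5.6
ee_pos: [0.5222, 0.177, 0.0513]
wrist_force: [-9.5, -3.1, 35.1]
finger_force: 17.7
{'t': 5.55, 'ee_pos': [0.5222, 0.1771, 0.0514], 'tool_rot': [3.1375, -0.0011, 1.6728], 'joints': [0.3268, 0.4242, -0.3595, 0.7829, 0.0002, 1.7956], 'wrist_force': [-9.3871, -3.3854, 36.5367], 'moment': [-0.6591, 2.0058, -0.0173], 'width': 0.0002, 'finger_force': 17.7061}
[[214.8 283.6]
 [209.  282.9]
 [194.6 281.3]]
```

View pics/g.png

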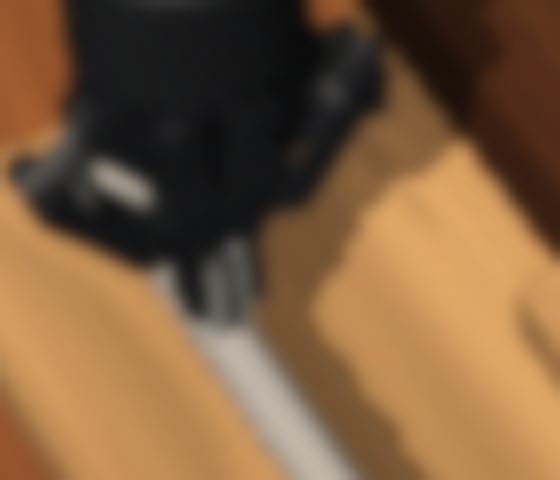

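The fingertips touch the tube top (z 0.065) at a TCP reading of about 0.053. The true tip is therefore about 34 mm higher than stated, and I'll allow for that. Reopening and going deeper.

```bash
python3 -m jog '[[[0,0,0],[0,0.004,-0.1],-1],[[0,0,0],[0,0.004,-0.1],1],[[0,0,0],[0,0.004,-0.1],1],[[0,0,0],[0,0.004,-0.1],1],[[0,0,0],[0,0.004,-0.1],1]]' 30; python3 -m jog '[[[0,0,0],[0,0,0],1],[[0,0,0],[0,0,0],1],[[0,0,0],[0,0,0],1],[[0,0,0],[0,0,0],1]]'; python3 -c "
from h import *
to([.5236,.177,.024],np.pi/2+.103)"
```

```text
t: 6.05
ee_pos: [0.5222, 0.1765, 0.0947]
tool_rot: [-3.139, 0.001, 1.673]
wrist_force: [-0.2, -0.2, -0.3]
width: 0.0579
finger_force: 0.0
t: 6.45
ee_pos: [0.5233, 0.1769, 0.096]
tool_rot: [-3.141, 0.0, 1.673]
wrist_force: [0.6, 0.3, -0.5]
width: 0.0854
finger_force: 0.0
turn [-0.0002  0.     -0.0005] shift [0.0002 0.0007 0.1439]
```

```bash
python3 -m jog '[[[0,0,0],[0,0,0.07],1],[[0,0,0],[0,0,0.12],1],[[0,0,0],[0,0,0.144],1],[[0,0,0],[0,0,0.144],1],[[0,0,0],[0,0,0.144],0]]' 30; python3 -m jog '[[[0,0,0],[0,0,0],-1],[[0,0,0],[0,0,0],-1],[[0,0,0],[0,0,0],-1],[[0,0,0],[0,0,0],-1],[[0,0,0],[0,0,0],-1]]' 30; python3 -m jog '[[[0,0,0],[0,0,0],-1],[[0,0,0],[0,0,0],-1]]'
```

```text
t: 6.95
ee_pos: [0.5239, 0.1771, 0.0247]
tool_rot: [3.141, -0.0, 1.673]
wrist_force: [0.1, 0.1, -0.4]
width: 0.0731
finger_force: 0.0
t: 7.45
ee_pos: [0.5217, 0.1769, 0.0249]
tool_rot: [-3.139, -0.001, 1.673]
wrist_force: [-3.9, 0.7, 6.4]
width: 0.0191
finger_force: 29.4
t: 7.65
ee_pos: [0.5218, 0.1769, 0.0249]
tool_rot: [-3.139, -0.001, 1.673]
wrist_force: [-3.7, -0.7, 6.6]
width: 0.0189
finger_force: 29.4
```

```bash
python3 -m jog '[[[0,0,0],[-0.024,-0.002,0],-1],[[0,0,0],[-0.048,-0.003,0],-1],[[0,0,0],[-0.072,-0.003,0],-1],[[0,0,0],[-0.096,-0.003,0],-1],[[0,0,0],[-0.12,-0.003,0],-1]]' 30; python3 -m jog '[[[0,0,0],[0,0,0],-1],[[0,0,0],[0,0,0],-1],[[0,0,0],[0,0,0],-1]]'; python3 -c "
from h import *
st(); f=grab_frame('top'); g=grab_frame('side')
cv2.imwrite('pics/top2.png',f);cv2.imwrite('pics/side2.png',g)
for k in ('stop_tube','tube_end'):print(k,[(spotter.place_of(n,k)[:1]) for n in ('side','top')])
a=cv2.resize(f[225:275,295:365],None,fx=8,fy=8,interpolation=2)
b=cv2.resize(g[215:290,285:345],None,fx=8,fy=8,interpolation=2)[:600]
c=np.zeros((600,800,3),np.uint8)
c[:400,:560]=a; c[400:,:]=0
b=cv2.resize(g[225:275,290:320],None,fx=8,fy=8,interpolation=2); c[:400,560:800]=b
cv2.imwrite('pics/i.png',c[:400])
"
```

```text
t: 8.15
ee_pos: [0.5276, 0.1168, 0.0249]
tool_rot: [-3.141, -0.002, 1.673]
wrist_force: [-3.6, 3.2, 7.6]
width: 0.0189
finger_force: 29.6
t: 8.45
ee_pos: [0.5278, 0.1146, 0.0249]
tool_rot: [-3.141, 0.003, 1.671]
wrist_force: [-2.8, -3.0, 6.9]
width: 0.0188
finger_force: 29.6
{'t': 8.45, 'ee_pos': [0.5278, 0.1146, 0.0249], 'tool_rot': [-3.1413, 0.0035, 1.6711], 'joints': [0.216, 0.4408, -0.4162, 0.7145, -0.0034, 1.6865], 'wrist_force': [-2.7785, -3.0406, 6.9255], 'moment': [-0.5348, 0.7006, -0.069], 'width': 0.0188, 'finger_force': 29.5658}
stop_tube [[{'pixel': [252.9, 313.5], 'score': 0.64}], [{'pixel': [249.9, 327.5], 'score': 0.89}]]
tube_end [[], [{'pixel': [244.6, 483.8], 'score': 0.2}]]
```

View pics/i.png

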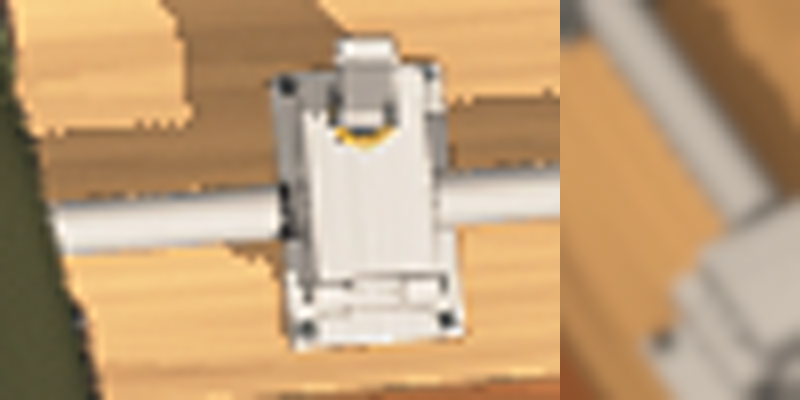

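Ring at crop x 287 (col ≈330.9), jaw face at ≈311 (col ≈333.9), so about 8 mm is left. I'll measure that to sub-pixel.

```bash
python3 - <<'E'
from h import *
f=cv2.cvtColor(cv2.imread("pics/top2.png"),6).astype(np.float32)
yaw=.103
# sample along axis, ring at ee + known? param w along board y, lines u at tube
p0=np.array([.5278+.0,.1146])  # grasp on axis
for z,us in((.065,(-.004,0,.004)),(.075,(-.02,-.015,.012))):
    w=np.arange(-.150,-.085,.001) 
    for u in us:
        P=[B(u,x,z,p0,yaw) for x in w]; q=np.array([proj("top",p) for p in P],np.float32)
        v=cv2.remap(f,q[:,1:2].copy(),q[:,0:1].copy(),cv2.INTER_LINEAR).ravel()
        print(z,u,' '.join(f"{a:.0f}" for a in v))
q=proj("top",B(0,-.11,.065,p0,yaw));print(q, proj("top",B(0,-.12,.065,p0,yaw)))
E
```

```text
0.065 -0.004 227 227 227 227 226 226 225 224 223 224 224 225 226 227 226 225 224 224 224 224 225 226 225 195 167 146 143 141 131 113 97 93 96 99 145 189 229 230 232 232 231 230 230 230 230 231 231 231 231 231 232 232 231 232 232 233 233 232 232 232 231 231 231 231 231
0.065 0 226 227 227 227 226 226 225 224 223 224 225 225 226 226 226 225 225 224 224 224 227 229 216 183 153 141 139 138 132 126 118 103 87 89 136 178 204 208 212 213 212 211 210 210 210 210 210 210 210 211 211 211 212 212 212 212 213 213 214 213 213 213 214 215 215
0.065 0.004 227 226 226 226 227 226 224 223 223 223 224 225 226 227 226 225 225 224 223 225 229 233 209 176 147 137 128 121 120 118 104 78 49 62 101 139 150 156 161 160 160 158 158 158 158 159 160 160 160 159 159 159 159 158 157 156 156 156 156 156 156 156 157 157 157
0.075 -0.02 226 225 226 227 228 226 225 223 224 224 224 225 226 226 226 226 226 226 226 226 225 218 205 191 174 153 134 138 143 149 152 155 152 143 132 129 129 129 130 130 132 150 168 178 166 151 153 169 186 194 200 205 204 203 202 201 201 201 201 201 201 202 202 202 202
0.075 -0.015 226 226 228 229 229 226 224 223 223 222 224 226 227 227 227 227 225 225 224 225 225 219 212 200 169 135 115 117 120 122 123 125 116 105 95 110 124 133 138 141 141 139 136 134 132 133 134 136 137 138 138 141 148 155 166 178 190 192 192 193 194 195 196 196 196
0.075 0.012 228 227 228 229 229 227 226 224 224 223 224 226 227 227 227 226 225 223 223 224 226 219 205 189 172 154 137 140 144 147 151 154 152 139 127 123 123 124 125 126 126 126 126 126 125 125 125 126 126 126 126 125 126 127 127 127 127 127 126 126 126 126 126 126 126
[np.float64(250.14397693730064), np.float64(327.39748214687)] [np.float64(249.8417822756944), np.float64(330.97164730563753)]
```

```bash
python3 -m jog '[[[0,0,0],[-0.008,0,0],-1],[[0,0,0],[-0.0165,0,0],-1],[[0,0,0],[-0.0165,0,0],-1],[[0,0,0],[-0.0165,0,0],-1],[[0,0,0],[-0.0165,0,0],-1]]'; python3 - <<'E'
from h import *
st();cv2.imwrite("pics/top3.png",grab_frame("top"))
f=cv2.cvtColor(cv2.imread("pics/top3.png"),6).astype(np.float32)
for k in ('stop_tube',):print(k,spotter.place_of('top',k)[:1])
p0=np.array([.5278+.0,.1146])
for z,us in((.065,(-.004,0,.004,.007)),(.075,(-.02,))):
    w=np.arange(-.140,-.100,.001) 
    for u in us:
        q=np.array([proj("top",B(u,x,z,p0,.103)) for x in w],np.float32)
        v=cv2.remap(f,q[:,1:2].copy(),q[:,0:1].copy(),cv2.INTER_LINEAR).ravel()
        print(z,u,' '.join(f"{a:.0f}" for a in v))
E
```

```text
t: 9.25
ee_pos: [0.5284, 0.1079, 0.0249]
tool_rot: [-3.141, 0.001, 1.672]
wrist_force: [-3.4, 1.4, 7.2]
width: 0.0191
finger_force: 29.6
{'t': 9.25, 'ee_pos': [0.5284, 0.1079, 0.0249], 'tool_rot': [-3.1411, 0.0006, 1.672], 'joints': [0.2017, 0.4397, -0.4183, 0.7134, -0.0006, 1.6713], 'wrist_force': [-3.4299, 1.3889, 7.2211], 'moment': [0.1279, 0.7281, -0.0368], 'width': 0.0191, 'finger_force': 29.5797}
stop_tube [{'pixel': [249.7, 332.1], 'score': 0.71}]
0.065 -0.004 225 226 226 226 226 226 225 225 224 223 225 228 226 181 140 109 106 103 107 119 130 157 192 226 231 233 234 233 231 231 230 230 230 231 231 231 231 231 231 232 232
0.065 0 225 225 226 226 226 225 225 224 224 224 227 230 215 175 138 117 108 99 111 124 138 162 188 207 210 213 214 212 211 211 212 212 212 211 210 211 211 211 211 212 211
0.065 0.004 224 225 226 226 226 225 225 224 223 226 230 234 209 175 144 116 91 75 90 106 120 131 143 149 152 155 156 157 158 159 159 158 159 159 160 160 160 160 160 159 159
0.065 0.007 224 225 226 227 226 225 224 224 223 226 229 230 207 180 155 127 101 93 110 125 132 135 138 132 126 121 123 124 125 125 126 125 123 121 120 120 120 119 119 118 116
0.075 -0.02 224 225 226 226 227 227 226 226 225 225 225 218 205 191 174 153 134 138 143 149 152 155 153 143 132 128 129 129 129 129 131 150 168 178 165 150 152 169 186 194 200
```

```bash
python3 -m jog '[[[0,0,0],[-0.007,0,0],-1],[[0,0,0],[-0.007,0,0],-1],[[0,0,0],[-0.007,0,0],-1],[[0,0,0],[-0.007,0,0],-1],[[0,0,0],[-0.007,0,0],-1]]'; python3 - <<'E'
from h import *
st();cv2.imwrite("pics/top4.png",grab_frame("top"))
f=cv2.cvtColor(cv2.imread("pics/top4.png"),6).astype(np.float32)
p0=np.array([.5278+.0,.1146])
for z,us in((.065,(-.004,0,.004,.007)),(.075,(-.02,))):
    w=np.arange(-.140,-.100,.001) 
    for u in us:
        q=np.array([proj("top",B(u,x,z,p0,.103)) for x in w],np.float32)
        v=cv2.remap(f,q[:,1:2].copy(),q[:,0:1].copy(),cv2.INTER_LINEAR).ravel()
        print(z,u,' '.join(f"{a:.0f}" for a in v))
E
```

```text
t: 9.85
ee_pos: [0.5287, 0.1047, 0.0249]
tool_rot: [-3.141, 0.0, 1.672]
wrist_force: [-3.3, 1.3, 6.7]
width: 0.0192
finger_force: 29.6
{'t': 9.85, 'ee_pos': [0.5287, 0.1047, 0.0249], 'tool_rot': [-3.1411, 0.0001, 1.6722], 'joints': [0.1955, 0.4392, -0.4192, 0.7129, -0.0001, 1.6648], 'wrist_force': [-3.272, 1.2678, 6.7205], 'moment': [0.2106, 0.7587, -0.0082], 'width': 0.0192, 'finger_force': 29.588}
0.065 -0.004 224 225 226 227 227 226 225 225 224 224 225 226 225 195 167 145 142 138 136 135 134 157 192 225 230 232 234 233 231 231 230 230 230 231 231 231 231 231 231 231 232
0.065 0 225 226 226 227 226 226 225 224 224 224 227 229 216 183 153 139 137 134 136 137 141 163 188 206 209 212 213 211 210 210 211 211 211 211 210 211 211 211 211 211 211
0.065 0.004 224 225 226 227 226 225 225 224 222 225 229 233 209 176 146 136 128 121 122 123 126 134 143 148 152 155 157 158 159 159 158 157 158 159 160 160 159 159 159 158 159
0.065 0.007 224 225 226 226 226 225 225 224 223 226 229 230 206 179 157 142 128 123 129 134 136 136 137 131 126 122 123 124 125 125 124 124 123 122 121 120 120 119 119 119 117
0.075 -0.02 224 225 226 226 227 227 226 226 225 225 226 219 206 192 173 152 133 137 144 150 153 156 153 143 132 128 129 129 130 130 132 150 168 178 166 151 153 169 186 194 200
```

```bash
python3 - <<'E'
from h import *
p0=np.array([.5278+.0,.1146])
def pr(n,u,z,a,b):
    f=cv2.cvtColor(cv2.imread(f"pics/{n}.png"),6).astype(np.float32)
    w=np.arange(a,b,.0005)
    q=np.array([proj("top",B(u,x,z,p0,.103)) for x in w],np.float32)
    return w,cv2.remap(f,q[:,1:2].copy(),q[:,0:1].copy(),cv2.INTER_LINEAR).ravel()
for n in("top0","top2","top3","top4"):
    for u in(-.004,0,.004):
        w,v=pr(n,u,.062,-.27,-.165)
        # end edge: tube bright -> wood darker; scan
        print(n,u,' '.join(f"{x:.0f}" for x in v[::6]))
E
```

```text
top0 -0.004 192 192 193 192 192 193 194 194 196 196 195 195 197 196 197 199 198 199 199 199 199 201 200 201 201 202 202 193 182 210 216 216 217 180 199 216
top0 0 193 193 194 194 195 196 194 197 196 196 196 196 196 197 197 198 199 198 199 199 199 199 199 200 200 200 201 203 197 190 188 189 190 168 203 217
top0 0.004 192 191 191 191 190 190 191 191 192 192 193 192 191 192 192 192 192 192 192 192 193 192 192 193 193 193 194 195 162 137 139 140 137 129 212 218
top2 -0.004 203 204 204 204 204 205 207 191 220 227 226 227 228 227 226 226 227 227 228 228 227 227 227 228 227 226 226 227 228 228 228 229 230 195 212 227
top2 0 204 204 205 205 206 207 207 174 190 195 196 200 200 201 201 202 201 199 199 199 200 202 202 204 204 205 206 207 205 205 205 205 206 182 216 227
top2 0.004 202 202 202 201 202 202 202 200 160 143 139 139 139 140 140 144 146 150 148 151 149 146 146 147 145 146 148 150 153 157 155 154 153 143 226 229
top3 -0.004 204 204 204 204 205 193 215 227 227 227 227 227 227 227 227 227 228 228 228 229 228 227 227 227 227 227 228 228 228 229 229 230 232 196 212 228
top3 0 204 204 204 205 208 175 187 196 196 196 197 199 200 200 201 201 200 200 200 201 201 202 203 204 204 205 206 206 205 205 206 206 208 183 216 228
top3 0.004 202 202 202 201 204 169 150 146 149 146 141 139 139 141 143 146 146 151 149 151 148 146 146 147 145 146 148 151 153 155 155 154 153 143 226 229
top4 -0.004 204 203 203 203 218 228 227 227 227 226 227 226 227 226 227 226 227 228 229 228 227 228 227 228 227 227 228 228 228 229 229 230 231 195 212 228
top4 0 204 205 205 207 174 184 195 195 196 196 198 199 201 202 202 201 201 201 200 199 201 202 203 205 204 205 207 207 205 205 205 205 207 183 217 227
top4 0.004 202 202 203 204 163 145 148 147 148 144 140 140 140 142 144 147 147 151 149 152 150 148 147 148 146 147 149 152 153 156 155 155 152 144 227 229
```

```bash
python3 - <<'E'
from h import *
p0=np.array([.5278+.0,.1146])
def pr(n,u,z,a,b):
    f=cv2.cvtColor(cv2.imread(f"pics/{n}.png"),6).astype(np.float32)
    w=np.arange(a,b,.0003)
    q=np.array([proj("top",B(u,x,z,p0,.103)) for x in w],np.float32)
    return w,cv2.remap(f,q[:,1:2].copy(),q[:,0:1].copy(),cv2.INTER_LINEAR).ravel()
for n in("top0","top2","top3","top4"):
    o=[]
    for u in(.003,.004,.005,.006):
        w,v=pr(n,u,.062,-.27,-.18); i=np.where(v<172)[0][0]; o.append(w[i])
    print(n,"tail",np.round(o,4))
for n in("top2","top4"):
  for u in (-.02,-.015,-.01,-.005,0,.005,.01):
    w,v=pr(n,u,.075,-.18,-.115); t=185
    m=(w>-.16); j=np.where(m&(v<t))[0][0]; k=np.where((w<-.15)&(v<t))[0]; k=k[-1] if len(k) else 0
    print(n,u,"faces",w[j].round(4),w[k].round(4))
E
```

```text
Traceback (most recent call last):
  File "h.py", line 16, in proj
    c,f,M,o=cam(n); q=M.T@(np.array(p)-o); return [c["cy"]-f*q[1]/-q[2], c["cx"]+f*q[0]/-q[2]]
            ~~~^^^
  File "h.py", line 6, in cam
    c=get_calibration(n); f=240/np.tan(np.radians(c["vertical_fov"])/2)
ValueError: time passes only in moves, steps and waits
```

```bash
sed -i '1i from functools import lru_cache' h.py; sed -i 's/^def cam/@lru_cache\ndef cam/' h.py; python3 - <<'E'
from h import *
p0=np.array([.5278+.0,.1146])
def pr(n,u,z,a,b):
    f=cv2.cvtColor(cv2.imread(f"pics/{n}.png"),6).astype(np.float32)
    w=np.arange(a,b,.0003)
    q=np.array([proj("top",B(u,x,z,p0,.103)) for x in w],np.float32)
    return w,cv2.remap(f,q[:,1:2].copy(),q[:,0:1].copy(),cv2.INTER_LINEAR).ravel()
for n in("top0","top2","top3","top4"):
    o=[]
    for u in(.003,.004,.005,.006):
        w,v=pr(n,u,.062,-.27,-.18); i=np.where(v<172)[0]; o.append(w[i[0]] if len(i) else 0)
    print(n,"tail",np.round(o,4))
for n in("top2","top4"):
  for u in (-.02,-.015,-.01,-.005,0,.005,.01):
    w,v=pr(n,u,.075,-.18,-.115); t=185
    j=np.where((w>-.16)&(v<t))[0][0]; k=np.where((w<-.15)&(v<t))[0]; k=k[-1] if len(k) else 0
    print(n,u,"faces",w[j].round(4),w[k].round(4))
E
```

```text
top0 tail [-0.1863 -0.1863 -0.1863 -0.186 ]
top2 tail [-0.2469 -0.2469 -0.2463 -0.2457]
top3 tail [-0.2529 -0.255  -0.2562 -0.2562]
top4 tail [-0.2586 -0.2583 -0.258  -0.2574]
top2 -0.02 faces -0.1263 -0.1758
top2 -0.015 faces -0.1263 -0.18
top2 -0.01 faces -0.1263 -0.18
top2 -0.005 faces -0.1263 -0.18
top2 0 faces -0.1266 -0.1689
top2 0.005 faces -0.1269 -0.1689
top2 0.01 faces -0.1266 -0.1692
top4 -0.02 faces -0.1263 -0.1758
top4 -0.015 faces -0.1263 -0.1689
top4 -0.01 faces -0.1263 -0.18
top4 -0.005 faces -0.1263 -0.18
top4 0 faces -0.1266 -0.1692
top4 0.005 faces -0.1269 -0.1689
top4 0.01 faces -0.1266 -0.1692
```

```bash
cat > m.py <<'E'
from h import *
import sys
n=sys.argv[1]; cv2.imwrite(f"pics/{n}.png",grab_frame("top"))
p0=np.array([.5278,.1146])
def pr(n,u,z,a,b):
    f=cv2.cvtColor(cv2.imread(f"pics/{n}.png"),6).astype(np.float32)
    w=np.arange(a,b,.0003)
    q=np.array([proj("top",B(u,x,z,p0,.103)) for x in w],np.float32)
    return w,cv2.remap(f,q[:,1:2].copy(),q[:,0:1].copy(),cv2.INTER_LINEAR).ravel()
for m in("top2","top3","top4",n):
    o=[]
    for u in(.003,.004,.005,.006):
        w,v=pr(m,u,.062,-.27,-.18); i=np.where(v<172)[0]; o.append(w[i[0]] if len(i) else 0)
    d=[]
    for u in(-.004,0,.004,.007):
        w,v=pr(m,u,.065,-.14,-.105); _,b=pr("top4",u,.065,-.14,-.105); x=b-v
        d.append((round(float(x.sum()*.3)),round(float((x*w).sum()/(x.sum()+1e-6)),4)))
    print(m,"tail",np.round(o,4),"ring dark",d)
st()
E
python3 -m jog '[[[0,0,0],[0.0064,0,0],-1],[[0,0,0],[0.0064,0,0],-1],[[0,0,0],[0.0064,0,0],-1],[[0,0,0],[0.0064,0,0],-1],[[0,0,0],[0.0064,0,0],-1]]'; python3 m.py top5
```

```text
t: 10.4
ee_pos: [0.5285, 0.1068, 0.0249]
tool_rot: [-3.141, 0.002, 1.672]
wrist_force: [-2.9, -1.0, 6.9]
width: 0.0188
finger_force: 29.6
top2 tail [-0.2469 -0.2469 -0.2463 -0.2457] ring dark [(485, -0.1175), (429, -0.1175), (333, -0.1174), (151, -0.1172)]
top3 tail [-0.2529 -0.255  -0.2562 -0.2562] ring dark [(197, -0.1238), (142, -0.1245), (159, -0.1232), (104, -0.1228)]
top4 tail [-0.2586 -0.2583 -0.258  -0.2574] ring dark [(0, 0.0), (0, 0.0), (0, 0.0), (0, 0.0)]
top5 tail [-0.255  -0.2553 -0.2553 -0.2553] ring dark [(60, -0.1253), (53, -0.1268), (5, -0.1445), (63, -0.123)]
{'t': 10.45, 'ee_pos': [0.5285, 0.1067, 0.0249], 'tool_rot': [-3.1411, 0.0024, 1.6716], 'joints': [0.2007, 0.4396, -0.4184, 0.7134, -0.0023, 1.6707], 'wrist_force': [-3.1962, -2.0055, 7.0061], 'moment': [-0.2913, 0.6716, 0.0142], 'width': 0.0189, 'finger_force': 29.6133}
```

```bash
python3 -m jog '[[[0,0,0],[0.0016,0,0],-1],[[0,0,0],[0.0016,0,0],-1],[[0,0,0],[0.0016,0,0],-1],[[0,0,0],[0.0016,0,0],-1],[[0,0,0],[0.0016,0,0],-1]]'; python3 m.py top6|tail -2
```

```text
t: 10.95
ee_pos: [0.5285, 0.1071, 0.0249]
tool_rot: [-3.141, 0.003, 1.671]
wrist_force: [-2.1, -2.5, 6.9]
width: 0.019
finger_force: 29.6
top6 tail [-0.2559 -0.2559 -0.2556 -0.2553] ring dark [(117, -0.1249), (69, -0.126), (84, -0.1234), (91, -0.1224)]
{'t': 11.0, 'ee_pos': [0.5285, 0.1071, 0.0249], 'tool_rot': [-3.1412, 0.0033, 1.6715], 'joints': [0.202, 0.4397, -0.4182, 0.7136, -0.0033, 1.6721], 'wrist_force': [-2.7256, -2.0357, 7.5785], 'moment': [-0.4714, 0.6533, 0.044], 'width': 0.0187, 'finger_force': 29.6126}
```

Ring is about half covered by the face now. I'll release, lift clear and look at the lever (composite picture).

```bash
python3 -m jog '[[[0,0,0],[0,0,0],1],[[0,0,0],[0,0,0],1],[[0,0,0],[0,0,0],1],[[0,0,0],[0,0,0],1],[[0,0,0],[0,0,0],1]]' ; python3 -m jog '[[[0,0,0],[0,0,-0.1],1],[[0,0,0],[0,0,-0.2],1],[[0,0,0],[0.1,0,-0.3],1],[[0,0,0],[0.2,0,-0.3],1],[[0,0,0],[0.2,0,-0.3],1]]'; python3 m.py top7|tail -2; python3 - <<'E'
from h import *
f=cv2.imread('pics/top7.png'); g=grab_frame('side'); cv2.imwrite('pics/side7.png',g)
for k in('lever_bolt','lever_tip','cam_washer'):
    print(k,[[(np.round(d['pixel'],1).tolist(),round(d['score'],2)) for d in spotter.place_of(n,k)[:1]] for n in('side','top')])
O=(.5709,-.0295)
for n in('side','top'): print(n,[np.round(proj(n,[*O,z]),1).tolist() for z in(.078,.092,.17)])
a=cv2.resize(f[218:258,320:360],(600,600),interpolation=2)[:, :400]
a=cv2.resize(f[218:258,322:350],None,fx=14,fy=14,interpolation=cv2.INTER_CUBIC)
b=cv2.resize(g[220:260,318:346],None,fx=14,fy=14,interpolation=cv2.INTER_CUBIC)
cv2.imwrite('pics/j.png',np.hstack([a,b]))
E
```

```text
t: 11.5
ee_pos: [0.5288, 0.1093, 0.024]
tool_rot: [-3.142, 0.0, 1.673]
wrist_force: [0.3, -0.2, -0.8]
width: 0.0852
finger_force: 0.0
t: 12.0
ee_pos: [0.5199, 0.2128, 0.1768]
tool_rot: [3.136, -0.003, 1.676]
wrist_force: [-0.3, 0.2, -0.3]
width: 0.0854
finger_force: 0.0
top7 tail [-0.2562 -0.2562 -0.2559 -0.2556] ring dark [(262, -0.1238), (240, -0.1227), (230, -0.1227), (216, -0.1232)]
{'t': 12.05, 'ee_pos': [0.5193, 0.2135, 0.176], 'tool_rot': [3.138, -0.0031, 1.6772], 'joints': [0.3889, 0.3392, -0.1365, 1.0908, 0.002, 1.8533], 'wrist_force': [0.2087, 1.8882, -0.4835], 'moment': [0.1537, 0.0207, 0.0176], 'width': 0.0852, 'finger_force': 0.0}
lever_bolt [[([249.3, 331.1], 0.65)], [([238.1, 339.3], 0.61)]]
lever_tip [[([225.8, 333.0], 0.55)], [([228.5, 340.4], 0.39)]]
cam_washer [[([255.2, 332.8], 0.53)], [([250.7, 334.8], 0.75)]]
side [[252.1, 332.6], [248.5, 332.6], [227.4, 332.3]]
top [[238.3, 340.1], [237.3, 340.1], [231.5, 340.6]]
```

View pics/j.png

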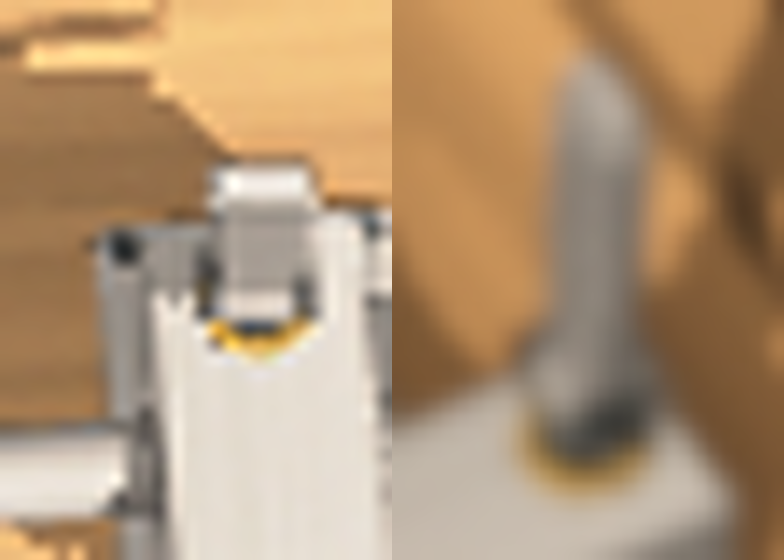

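```bash
for i in 1 2 3 4; do python3 -m jog '[[[0,0,-0.07],[0,0,-0.004],1],[[0,0,-0.14],[0,0,-0.006],1],[[0,0,-0.21],[0,0,-0.007],1],[[0,0,-0.28],[0,0,-0.007],1],[[0,0,-0.35],[0,0,-0.007],1]]' >/dev/null; done;  python3 -c "
from h import *
st(); to([.5709,-.0295,.19],-np.pi/2+.1)"
```

```text
{'t': 14.4, 'ee_pos': [0.5186, 0.2076, 0.1877], 'tool_rot': [3.1409, -0.0007, -1.8062], 'joints': [0.381, 0.3322, -0.1154, 1.1242, -0.0002, -0.9544], 'wrist_force': [0.3821, -0.0559, -0.9012], 'moment': [0.0091, -0.0106, -0.0223], 'width': 0.0855, 'finger_force': 0.0}
turn [ 0.0004 -0.0003 -0.1677] shift [ 0.4368 -0.2124 -0.0044]
```

```bash
python3 -m jog '[[[0,0,-0.168],[0.437,-0.212,-0.005],1],[[0,0,-0.168],[0.437,-0.212,-0.005],1],[[0,0,-0.168],[0.437,-0.212,-0.005],1],[[0,0,-0.168],[0.437,-0.212,-0.005],1],[[0,0,-0.168],[0.437,-0.212,-0.005],1]]' >/dev/null; python3 -m jog '[[[0,0,0],[0,0,0],1],[[0,0,0],[0,0,0],1],[[0,0,0],[0,0,0],1]]'; python3 -c "
from h import *
st(); to([.5709,-.0295,.12],-np.pi/2+.1)"
```

```text
t: 15.2
ee_pos: [0.5689, -0.0274, 0.1903]
tool_rot: [3.14, 0.001, -1.475]
wrist_force: [-0.4, -0.2, -0.5]
width: 0.0855
finger_force: 0.0
{'t': 15.2, 'ee_pos': [0.5689, -0.0274, 0.1903], 'tool_rot': [3.1405, 0.0006, -1.4748], 'joints': [-0.0483, 0.3496, -0.0824, 1.14, 0.0004, -1.7151], 'wrist_force': [-0.3502, -0.2114, -0.4974], 'moment': [0.0122, -0.0317, 0.0547], 'width': 0.0855, 'finger_force': 0.0}
turn [ 0.0006  0.0003 -0.002 ] shift [ 0.0047 -0.0038  0.1405]
```

```bash
python3 -m jog '[[[0,0,0],[0.004,-0.003,0.03],1],[[0,0,0],[0.004,-0.003,0.07],1],[[0,0,0],[0.004,-0.003,0.11],1],[[0,0,0],[0.004,-0.003,0.14],1],[[0,0,0],[0.004,-0.003,0.14],1]]' 20; python3 -m jog '[[[0,0,0],[0,0,0],-1],[[0,0,0],[0,0,0],-1],[[0,0,0],[0,0,0],-1],[[0,0,0],[0,0,0],-1],[[0,0,0],[0,0,0],-1]]' 20;python3 -m jog '[[[0,0,0],[0,0,0],-1],[[0,0,0],[0,0,0],-1]]' 20; python3 -c "
from h import *
st()"
```

```text
t: 15.7
ee_pos: [0.5688, -0.0276, 0.1184]
tool_rot: [3.137, 0.001, -1.472]
wrist_force: [-0.5, 0.3, -0.3]
width: 0.0853
finger_force: 0.0
t: 16.2
ee_pos: [0.5719, -0.0293, 0.1213]
tool_rot: [-3.14, -0.0, -1.474]
wrist_force: [3.7, 0.4, 1.8]
width: 0.012
finger_force: 2.0
t: 16.4
ee_pos: [0.5709, -0.0296, 0.1213]
tool_rot: [3.141, -0.001, -1.475]
wrist_force: [-1.2, 0.1, 5.4]
width: 0.0102
finger_force: 19.5
{'t': 16.4, 'ee_pos': [0.5709, -0.0296, 0.1213], 'tool_rot': [3.1415, -0.0005, -1.4748], 'joints': [-0.0515, 0.395, -0.2001, 0.9758, -0.0005, -1.7184], 'wrist_force': [-1.1878, 0.0658, 5.3565], 'moment': [-0.2367, 0.6529, -0.0918], 'width': 0.0102, 'finger_force': 19.5213}
```

```bash
python3 -m jog '[[[0,0,0],[0,0,0],-1],[[0,0,0.06],[0,0,0],-1],[[0,0,0.12],[0,0,0],-1],[[0,0,0.18],[0,0,0.001],-1],[[0,0,0.24],[0,0,0.001],-1]]' 80 >/dev/null; python3 -c "
from h import *
st()
print(readout.read_state()['effort'][5])"
python3 -m jog '[[[0,0,0.06],[0,0,0],-1],[[0,0,0.12],[0,0,0],-1],[[0,0,0.18],[0,0,0.001],-1],[[0,0,0.24],[0,0,0.001],-1]]' 80 >/dev/null; python3 -c "
from h import *
st()
print(readout.read_state()['effort'][5])"
```

```text
{'t': 16.9, 'ee_pos': [0.5696, -0.0297, 0.1211], 'tool_rot': [3.1398, -0.0016, -1.9594], 'joints': [-0.0517, 0.3946, -0.2015, 0.977, -0.0009, -1.2338], 'wrist_force': [-5.1282, -1.1123, 10.1725], 'moment': [-0.1832, 1.4161, 0.0842], 'width': 0.009, 'finger_force': 79.2349}
-0.9002357348799706
{'t': 17.3, 'ee_pos': [0.5685, -0.0294, 0.1206], 'tool_rot': [3.1389, -0.003, -2.4394], 'joints': [-0.0516, 0.3944, -0.2029, 0.9775, -0.0001, -0.7538], 'wrist_force': [-7.7174, -1.1932, 11.3439], 'moment': [0.1647, 1.8493, 0.1009], 'width': 0.0088, 'finger_force': 79.5882}
-0.8987445943057537
```

```bash
python3 -m jog '[[[0,0,0.06],[0.0045,0.004,0],-1],[[0,0,0.12],[0.0045,0.004,0],-1],[[0,0,0.18],[0.0045,0.004,0.001],-1],[[0,0,0.24],[0.0045,0.004,0.001],-1]]' 80 >/dev/null; python3 -c "
from h import *
st()
print(readout.read_state()['effort'][5])"
python3 -m jog '[[[0,0,0.06],[0,0,0],-1],[[0,0,0.12],[0,0,0],-1],[[0,0,0.18],[0,0,0.001],-1]]' 80 >/dev/null; python3 -c "
from h import *
st()
print(readout.read_state()['effort'][5])"
```

```text
{'t': 17.7, 'ee_pos': [0.5673, -0.0285, 0.1203], 'tool_rot': [3.1395, -0.0003, -2.9189], 'joints': [-0.0513, 0.3905, -0.2104, 0.9708, 0.0019, -0.274], 'wrist_force': [-3.3695, 1.7493, 9.6851], 'moment': [0.6604, 0.9766, 0.1049], 'width': 0.0085, 'finger_force': 79.2276}
-0.9044313803315163
{'t': 18.0, 'ee_pos': [0.5671, -0.0277, 0.1199], 'tool_rot': [3.1381, -0.0015, 3.0046], 'joints': [-0.0509, 0.3905, -0.2112, 0.9703, 0.0036, 0.086], 'wrist_force': [-5.7739, 3.9931, 12.3708], 'moment': [1.07, 1.3306, 0.0624], 'width': 0.0089, 'finger_force': 79.6787}
-0.9045328572392464
```

```bash
cat > s.sh <<'E'
python3 -c "
from h import *
s=readout.read_state();print(round(s['t'],2),'j6',round(s['joints'][5],3),'pos',s['ee_pos'].round(4),'F',s['wrist_force'].round(1),'M',s['moment'].round(3),'w',round(s['width'],4),'e6',round(s['effort'][5],3))"
E
python3 -m jog '[[[0,0,0.06],[0.0044,0.0025,0],-1],[[0,0,0.12],[0.0044,0.0025,0],-1]]' 80 >/dev/null; sh s.sh
python3 -m jog '[[[0,0,0.06],[0,0,0.001],-1],[[0,0,0.12],[0,0,0.001],-1]]' 80 >/dev/null; sh s.sh
python3 -m jog '[[[0,0,0.06],[0,0,0],-1]]' 80 >/dev/null; sh s.sh
python3 -m jog '[[[0,0,0.06],[0,0,0],-1]]' 80 >/dev/null; sh s.sh
python3 -m jog '[[[0,0,0.06],[0,0,0],-1]]' 80 >/dev/null; sh s.sh
```

```text
18.2 j6 0.329 pos [ 0.5668 -0.0269  0.1199] F [-1.2  1.5  5.6] M [0.632 0.224 0.106] w 0.0085 e6 -0.898
18.4 j6 0.569 pos [ 0.5669 -0.0264  0.1196] F [-0.5  3.3  6.3] M [0.957 0.219 0.051] w 0.0082 e6 -0.905
18.5 j6 0.689 pos [ 0.567  -0.0261  0.1196] F [-0.6  3.8  6.4] M [1.095 0.133 0.084] w 0.0087 e6 -0.903
18.6 j6 0.809 pos [ 0.5672 -0.0258  0.1195] F [-0.9  4.9  6.2] M [1.224 0.028 0.088] w 0.0084 e6 -0.901
18.7 j6 0.929 pos [ 0.5673 -0.0256  0.1194] F [-0.3  5.1  4.7] M [ 1.335 -0.133  0.101] w 0.0088 e6 -0.899
```

```bash

python3 -m jog '[[[0,0,0.06],[0.0025,0.0017,0],-1],[[0,0,0.12],[0.0025,0.0017,0.001],-1]]' 80 >/dev/null; sh s.sh
python3 -m jog '[[[0,0,0.06],[0,0,0],-1]]' 80 >/dev/null; sh s.sh
python3 -m jog '[[[0,0,0.06],[0,0,0.001],-1]]' 80 >/dev/null; sh s.sh
python3 -m jog '[[[0,0,0.06],[0,0,0],-1]]' 80 >/dev/null; sh s.sh
python3 -m jog '[[[0,0,0.06],[0,0,0],-1]]' 80 >/dev/null; sh s.sh
python3 -m jog '[[[0,0,0.06],[0,0,0],-1]]' 80 >/dev/null; sh s.sh
```

```text
18.9 j6 1.171 pos [ 0.5678 -0.025   0.1191] F [-0.6  2.4  8.6] M [ 0.734 -0.055  0.063] w 0.0089 e6 -0.9
19.0 j6 1.291 pos [ 0.568  -0.0248  0.1191] F [0.8 3.7 5.4] M [ 0.834 -0.349  0.057] w 0.0086 e6 -0.903
19.1 j6 1.411 pos [ 0.5683 -0.0247  0.1189] F [-0.   3.5  8.6] M [ 0.929 -0.23   0.117] w 0.0091 e6 -0.908
19.2 j6 1.531 pos [ 0.5686 -0.0247  0.1189] F [1.5 4.4 5.9] M [ 0.935 -0.548  0.125] w 0.0089 e6 -0.902
19.3 j6 1.651 pos [ 0.5689 -0.0246  0.1188] F [2.5 3.9 4.8] M [ 0.984 -0.716  0.103] w 0.0088 e6 -0.9
19.4 j6 1.771 pos [ 0.5692 -0.0245  0.1188] F [3.  4.4 4.1] M [ 0.853 -0.869  0.101] w 0.0087 e6 -0.898
```

```bash

python3 -m jog '[[[0,0,0.06],[0.0027,0.0024,0],-1]]' 80 >/dev/null; sh s.sh
python3 -m jog '[[[0,0,0.06],[0,0,0.001],-1]]' 80 >/dev/null; sh s.sh
python3 -m jog '[[[0,0,0.06],[0,0,0],-1]]' 80 >/dev/null; sh s.sh
python3 -m jog '[[[0,0,0.06],[0,0,0],-1]]' 80 >/dev/null; sh s.sh
python3 -m jog '[[[0,0,0.06],[0,0,0.001],-1]]' 80 >/dev/null; sh s.sh
```

```text
19.5 j6 1.893 pos [ 0.5697 -0.0243  0.1186] F [-0.6  0.1  5.3] M [ 0.241 -0.102  0.098] w 0.0084 e6 -0.933
19.6 j6 2.013 pos [ 0.57   -0.0244  0.1185] F [0.3 2.9 8.1] M [ 0.354 -0.296  0.045] w 0.0086 e6 -0.903
19.7 j6 2.133 pos [ 0.5702 -0.0245  0.1184] F [2.2 1.7 5.6] M [ 0.351 -0.589  0.106] w 0.0089 e6 -0.903
19.8 j6 2.253 pos [ 0.5705 -0.0246  0.1184] F [2.8 2.2 3.3] M [ 0.258 -0.729  0.096] w 0.0084 e6 -0.899
19.9 j6 2.373 pos [ 0.5708 -0.0248  0.1182] F [2.1 1.  8.3] M [ 0.178 -0.5    0.14 ] w 0.0088 e6 -0.899
```

```bash

for i in 1; do python3 -m jog '[[[0,0,0.05],[0,0.002,0],-1]]' 80 >/dev/null; sh s.sh; done
python3 -m jog '[[[0,0,0.05],[0,0,0],-1]]' 80 >/dev/null; sh s.sh
python3 -m jog '[[[0,0,0.05],[0,0,0.001],-1]]' 80 >/dev/null; sh s.sh
python3 -m jog '[[[0,0,0.05],[0,0,0],-1]]' 80 >/dev/null; sh s.sh
python3 -m jog '[[[0,0,0.05],[0,0,0],-1]]' 80 >/dev/null; sh s.sh
python3 -m jog '[[[0,0,0.05],[0,0,0.001],-1]]' 80 >/dev/null; sh s.sh
```

```text
20.0 j6 2.471 pos [ 0.5711 -0.025   0.1182] F [0.9 3.4 6.5] M [ 0.585 -0.261  0.104] w 0.0089 e6 -0.653
20.1 j6 2.571 pos [ 0.5713 -0.0252  0.1181] F [1.1 3.4 5.7] M [ 0.334 -0.559  0.096] w 0.0087 e6 -0.734
20.2 j6 2.671 pos [ 0.5715 -0.0253  0.118 ] F [ 0.5  2.3 10. ] M [ 0.227 -0.403  0.051] w 0.0086 e6 -0.731
20.3 j6 2.771 pos [ 0.5716 -0.0255  0.118 ] F [1.9 1.5 7.7] M [ 0.105 -0.497  0.132] w 0.0088 e6 -0.724
20.4 j6 2.871 pos [ 0.5718 -0.0257  0.1179] F [2.4 0.8 5.9] M [-0.048 -0.667  0.091] w 0.0088 e6 -0.718
20.5 j6 2.971 pos [ 0.5719 -0.0259  0.1178] F [ 1.   1.  11.7] M [-0.155 -0.322  0.111] w 0.009 e6 -0.714
```

```bash
python3 -m jog '[[[0,0,0],[0,0,0],1],[[0,0,0],[0,0,0],1],[[0,0,0],[0,0,0],1],[[0,0,0],[0,0,0],1],[[0,0,0],[0,0,0],1]]' | grep -E 'force|width'; sh s.sh
for i in 1 2 3 4; do python3 -m jog '[[[0,0,-0.07],[0,0,0],1],[[0,0,-0.14],[0,0,0],1],[[0,0,-0.21],[0,0,0],1],[[0,0,-0.28],[0,0,0],1],[[0,0,-0.35],[0,0,0],1]]' >/dev/null; done; python3 -m jog '[[[0,0,-0.07],[0,0,0],1],[[0,0,-0.14],[0,0,0],1],[[0,0,-0.171],[0,0,0],1],[[0,0,-0.171],[0,0,0],1]]' >/dev/null; sh s.sh; python3 -c "
from h import *
to([.5719,-.0259,.1175],-3.017);st()"
```

```text
wrist_force: [0.6, -0.5, -0.3]
width: 0.0797
finger_force: 0.0
21.0 j6 2.967 pos [ 0.568  -0.0259  0.1148] F [ 0.6 -0.5 -0.3] M [-0.02   0.025 -0.003] w 0.0797 e6 -0.002
23.4 j6 -0.175 pos [ 0.5682 -0.0259  0.115 ] F [-0.1 -0.7 -0. ] M [-0.002  0.051  0.019] w 0.0853 e6 -0.294
turn [ 0.     -0.0002  0.0023] shift [-0.0074 -0.0009 -0.005 ]
{'t': 23.4, 'ee_pos': [0.5682, -0.0259, 0.115], 'tool_rot': [3.1415, -0.0004, -3.0125], 'joints': [-0.0456, 0.3953, -0.2174, 0.9584, 0.0, -0.1748], 'wrist_force': [-0.094, -0.6963, -0.0427], 'moment': [-0.0025, 0.0511, 0.0191], 'width': 0.0853, 'finger_force': 0.0}
```

```bash
python3 -m jog '[[[0,0,0.002],[-0.004,0,-0.004],-1],[[0,0,0.002],[-0.004,0,-0.004],-1],[[0,0,0.002],[-0.004,0,-0.004],-1],[[0,0,0.002],[-0.004,0,-0.004],-1],[[0,0,0.002],[-0.004,0,-0.004],-1]]' 80 ; python3 -m jog '[[[0,0,0],[0,0,0],-1],[[0,0,0],[0,0,0],-1]]' >/dev/null; sh s.sh
python3 -m jog '[[[0,0,0.05],[0,0,0],-1]]' 80 >/dev/null; sh s.sh
python3 -m jog '[[[0,0,0.05],[0,0,0],-1]]' 80 >/dev/null; sh s.sh
python3 -m jog '[[[0,0,0.03],[0,0,0],-1]]' 80 >/dev/null; sh s.sh
python3 -m jog '[[[0,0,0.03],[0,0,0],-1]]' 80 >/dev/null; sh s.sh
```

```text
t: 23.9
ee_pos: [0.5702, -0.0257, 0.1171]
tool_rot: [3.142, -0.0, -3.017]
wrist_force: [-0.1, 0.4, -0.5]
width: 0.0125
finger_force: 0.0
24.1 j6 -0.17 pos [ 0.5703 -0.0262  0.1173] F [-0.6 -2.4  0.9] M [-0.619  0.058 -0.075] w 0.0088 e6 -0.035
24.2 j6 -0.068 pos [ 0.5704 -0.0263  0.1173] F [-0.4 -1.5 -0.1] M [-0.759 -0.036  0.108] w 0.0086 e6 -1.067
24.3 j6 0.034 pos [ 0.5704 -0.0263  0.1172] F [ 0.1 -1.8  0.1] M [-0.76  -0.085  0.107] w 0.0089 e6 -0.718
24.4 j6 0.093 pos [ 0.5704 -0.0264  0.1171] F [ 1.8 -2.4 -0. ] M [-0.79  -0.105  0.097] w 0.0086 e6 -0.236
24.5 j6 0.152 pos [ 0.5705 -0.0265  0.1171] F [ 0.7 -2.6  0.2] M [-0.864 -0.07   0.086] w 0.009 e6 -0.373
```

```bash

for i in 1; do :; done
python3 -m jog '[[[0,0,0.03],[0,0,0.001],-1]]' 80 >/dev/null; sh s.sh
python3 -m jog '[[[0,0,0.03],[0,0,0],-1]]' 80 >/dev/null; sh s.sh
python3 -m jog '[[[0,0,0.03],[0,0,0],-1]]' 80 >/dev/null; sh s.sh
python3 -m jog '[[[0,0,0.03],[0,0,0],-1]]' 80 >/dev/null; sh s.sh
```

```text
24.6 j6 0.212 pos [ 0.5706 -0.0265  0.117 ] F [-0.6 -2.5  4.2] M [-0.852  0.241  0.052] w 0.0087 e6 -0.376
24.7 j6 0.272 pos [ 0.5706 -0.0266  0.117 ] F [-0.6 -3.2  1.2] M [-0.848  0.056  0.521] w 0.0085 e6 -0.012
24.8 j6 0.329 pos [ 0.5707 -0.0266  0.1171] F [ 0.6 -3.4  2.1] M [-0.983  0.071  1.406] w 0.0089 e6 0.953
24.9 j6 0.387 pos [ 0.5707 -0.0266  0.1171] F [-0.4 -2.6  1.8] M [-1.006  0.124  2.055] w 0.0086 e6 1.577
```

```bash

python3 -m jog '[[[0,0,-0.05],[0,0,0],-1],[[0,0,-0.05],[0,0,0],-1],[[0,0,-0.05],[0,0,0],-1],[[0,0,-0.05],[0,0,0],-1]]' 80 >/dev/null; sh s.sh
```

```text
25.3 j6 0.29 pos [ 0.5706 -0.0265  0.117 ] F [-0.1 -5.2  3.6] M [-1.367  0.08   0.857] w 0.0087 e6 0.874
```

```bash
python3 -m jog '[[[0,0,0],[0,0,0],1],[[0,0,0],[0,0,0],1],[[0,0,0],[0,0,0],1],[[0,0,0],[0,0,0],1],[[0,0,0],[0,0,0],1]]' | grep -E 'force|width'; sh s.sh; python3 -m jog '[[[0,0,0],[0,0,-0.1],1],[[0,0,0],[0,0,-0.2],1],[[0,0,0],[0.1,0,-0.2],0],[[0,0,0],[0.2,0,-0.2],-1],[[0,0,0],[0.3,0,-0.2],-1]]'|grep pos; python3 -m jog '[[[0,0,0],[0.1,0,0],-1],[[0,0,0],[0.2,0,0],-1],[[0,0,0],[0.2,0,0],-1]]'|grep pos;
python3 m.py top8; python3 - <<'E'
from h import *
f=cv2.imread('pics/top8.png'); g=grab_frame('side'); cv2.imwrite('pics/side8.png',g)
for k in('lever_bolt','lever_tip','cam_washer'):
    print(k,[[(np.round(d['pixel'],1).tolist(),round(d['score'],2)) for d in spotter.place_of(n,k)[:1]] for n in('side','top')])
O=(.5696,-.027)
for n in('side','top'): print(n,[np.round(proj(n,[*O,z]),1).tolist() for z in(.076,.09,.168)])
a=cv2.resize(f[218:258,322:350],None,fx=14,fy=14,interpolation=cv2.INTER_CUBIC)
b=cv2.resize(g[220:260,318:346],None,fx=14,fy=14,interpolation=cv2.INTER_CUBIC)
cv2.imwrite('pics/k.png',np.hstack([a,b]))
E
```

```text
wrist_force: [0.0, -0.0, 0.1]
width: 0.0799
finger_force: 0.0
25.8 j6 0.29 pos [ 0.5702 -0.0254  0.1165] F [ 0.  -0.   0.1] M [-0.039 -0.02  -0.046] w 0.0799 e6 0.003
ee_pos: [0.4277, 0.0242, 0.2172]
ee_pos: [0.3268, 0.057, 0.2159]
top2 tail [-0.2469 -0.2469 -0.2463 -0.2457] ring dark [(485, -0.1175), (429, -0.1175), (333, -0.1174), (151, -0.1172)]
top3 tail [-0.2529 -0.255  -0.2562 -0.2562] ring dark [(197, -0.1238), (142, -0.1245), (159, -0.1232), (104, -0.1228)]
top4 tail [-0.2586 -0.2583 -0.258  -0.2574] ring dark [(0, 0.0), (0, 0.0), (0, 0.0), (0, 0.0)]
top8 tail [-0.2562 -0.2559 -0.2559 -0.2556] ring dark [(297, -0.1241), (274, -0.123), (268, -0.1234), (246, -0.1239)]
{'t': 26.65, 'ee_pos': [0.331, 0.0569, 0.2166], 'tool_rot': [3.1415, -0.0008, 2.809], 'joints': [0.1699, -0.0665, -0.5164, 1.1215, 0.0005, 0.5025], 'wrist_force': [0.6421, -0.4854, 0.49], 'moment': [-0.0064, -0.062, 0.0297], 'width': 0.0001, 'finger_force': 0.0}
lever_bolt [[([249.4, 329.9], 0.59)], [([238.9, 338.0], 0.48)]]
lever_tip [[([228.0, 330.9], 0.57)], [([231.8, 339.8], 0.59)]]
cam_washer [[([254.1, 335.7], 0.61)], []]
side [[252.0, 331.7], [248.4, 331.6], [227.4, 331.3]]
top [[238.9, 339.2], [237.9, 339.2], [232.2, 339.6]]
```

View pics/k.png

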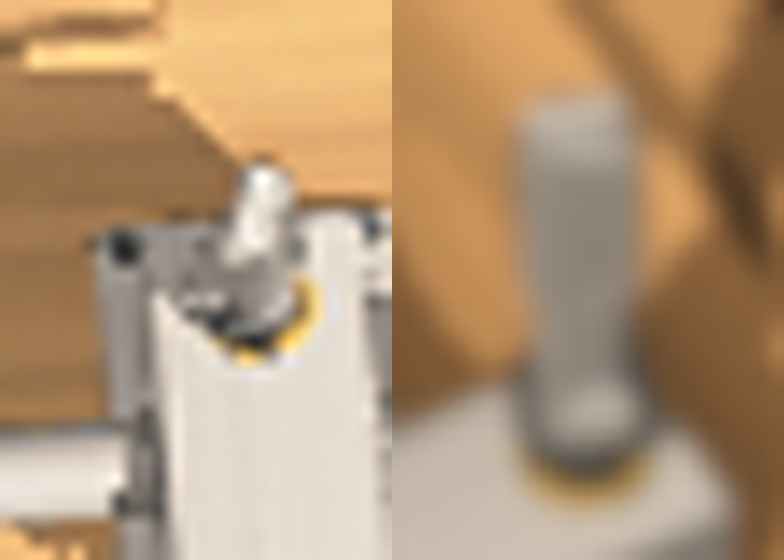

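Picture: the lever's thin side now faces roughly ±y. The nose hides the washer on the left (+y), so it should fold towards d≈(0.335, 0.94). I'll place the shut fingers behind it.

```bash
python3 - <<'E'
from h import *
to([.5545,-.0694,.2],2.80)
p0=np.array([.5278,.1146]); 
for n in("top4","top8","top0"):
    f=cv2.cvtColor(cv2.imread(f"pics/{n}.png"),6).astype(np.float32)
    for u in(0,.005):
        w=np.arange(-.134,-.104,.001); q=np.array([proj("top",B(u,x,.065,p0,.103)) for x in w],np.float32)
        v=cv2.remap(f,q[:,1:2].copy(),q[:,0:1].copy(),1).ravel(); print(n,u,' '.join(f"{a:.0f}" for a in v))
E
```

```text
turn [-0.      0.      0.0029] shift [-0.4968 -0.0929  0.0333]
top4 0 225 224 224 224 227 229 216 183 153 139 137 134 136 137 141 163 188 206 209 212 213 211 210 210 211 211 211 211 210 211 211
top4 0.005 225 224 223 225 229 233 207 174 145 133 123 115 116 117 118 121 124 126 130 134 136 137 139 139 139 140 141 142 143 143 144
top8 0 219 218 218 218 221 224 209 168 131 118 119 121 126 131 137 158 182 199 203 206 207 205 204 204 204 205 205 204 204 204 204
top8 0.005 219 218 218 220 224 228 202 169 139 120 102 91 98 105 111 115 120 122 125 129 131 134 136 136 136 136 137 137 138 139 141
top0 0 214 213 212 212 215 218 206 173 142 130 127 126 126 127 130 150 172 188 191 193 194 193 193 192 192 192 193 193 192 193 193
top0 0.005 213 213 212 215 218 222 195 162 132 122 112 105 106 106 107 110 113 115 119 123 124 126 127 127 128 128 128 127 128 129 130
```

```bash
python3 -m jog '[[[0,0,0.003],[-0.497,-0.093,0.033],-1],[[0,0,0.003],[-0.497,-0.093,0.033],-1],[[0,0,0.003],[-0.497,-0.093,0.033],-1],[[0,0,0.003],[-0.497,-0.093,0.033],-1],[[0,0,0.003],[-0.497,-0.093,0.033],-1]]' 40 >/dev/null; python3 -m jog '[[[0,0,0],[0,0,0],-1],[[0,0,0],[0,0,0],-1],[[0,0,0],[0,0,0],-1]]'|grep pos; python3 -c "
from h import *
to([.5545,-.0694,.138],2.80);st()"
```

```text
ee_pos: [0.5498, -0.0673, 0.1999]
turn [-0.0001 -0.001   0.0003] shift [-0.0106 -0.0007  0.1237]
{'t': 27.8, 'ee_pos': [0.5498, -0.0673, 0.1999], 'tool_rot': [-3.1414, -0.002, 2.8005], 'joints': [-0.122, 0.3191, -0.1025, 1.1512, 0.0002, 0.2191], 'wrist_force': [0.0287, -0.6588, -0.0718], 'moment': [0.0474, -0.0219, -0.0591], 'width': 0.0, 'finger_force': 0.0}
```

Go down behind the lever, then push along d in steps.

```bash
python3 -m jog '[[[0,0,0],[-0.0106,0,0.04],-1],[[0,0,0],[-0.0106,0,0.08],-1],[[0,0,0],[-0.0106,0,0.124],-1],[[0,0,0],[-0.0106,0,0.124],-1],[[0,0,0],[-0.0106,0,0.124],-1]]' >/dev/null; sh s.sh
python3 -m jog '[[[0,0,0],[0,0.01,0],-1],[[0,0,0],[0,0.02,0],-1],[[0,0,0],[0,0.03,0],-1],[[0,0,0],[0,0.04,0],-1]]' >/dev/null; sh s.sh
python3 -m jog '[[[0,0,0],[0,0.01,0],-1],[[0,0,0],[0,0.02,0],-1]]' >/dev/null; sh s.sh
python3 -m jog '[[[0,0,0],[0,0.01,0],-1],[[0,0,0],[0,0.02,0],-1]]' >/dev/null; sh s.sh
```

```text
28.3 j6 0.217 pos [ 0.5547 -0.0686  0.1391] F [0.7 0.5 0.1] M [ 0.028  0.004 -0.037] w -0.0001 e6 0.001
28.7 j6 0.252 pos [ 0.563  -0.0498  0.139 ] F [-0.   0.5  0.5] M [-0.018  0.025 -0.019] w -0.0004 e6 -0.07
28.9 j6 0.269 pos [ 0.5657 -0.041   0.1384] F [-1.  -4.2  0.5] M [-0.866  0.275 -0.034] w 0.0 e6 -0.053
29.1 j6 0.286 pos [ 0.5684 -0.0322  0.1382] F [-2.7 -4.7 -0.3] M [-0.98   0.458  0.098] w 0.0002 e6 -0.045
```

```bash
python3 -m jog '[[[0,0,0],[0,0.012,0.002],-1],[[0,0,0],[0,0.024,0.006],-1],[[0,0,0],[0,0.04,0.014],-1],[[0,0,0],[0,0.053,0.022],-1],[[0,0,0],[0,0.066,0.03],-1]]' >/dev/null; sh s.sh
python3 -m jog '[[[0,0,0],[0,0.01,0.012],-1],[[0,0,0],[0,0.02,0.024],-1],[[0,0,0],[0,0.029,0.038],-1]]' >/dev/null; sh s.sh
python3 -m jog '[[[0,0,0],[0,0.006,0.014],-1],[[0,0,0],[0,0.01,0.028],-1],[[0,0,0],[0,0.012,0.036],-1]]' >/dev/null; sh s.sh
```

```text
29.6 j6 0.341 pos [ 5.799e-01 -3.000e-04  1.241e-01] F [-2.9 -3.8  6.5] M [-0.695  0.703  0.045] w 0.0004 e6 -0.053
29.9 j6 0.364 pos [0.5854 0.0146 0.1055] F [-2.5  0.2  5.4] M [0.079 0.447 0.024] w 0.0002 e6 -0.04
30.2 j6 0.373 pos [0.5875 0.0208 0.0866] F [-0.8  2.9  3.2] M [0.543 0.187 0.004] w 0.0003 e6 0.002
```

```bash
python3 -m jog '[[[0,0,0],[0,0.002,0.004],-1],[[0,0,0],[0,0.002,0.008],-1]]' >/dev/null; sh s.sh
python3 -m jog '[[[0,0,0],[0,0,0.004],-1],[[0,0,0],[0,0,0.004],-1]]' >/dev/null; sh s.sh
python3 -m jog '[[[0,0,0],[0,0,0.004],-1],[[0,0,0],[0,0,0.004],-1]]' >/dev/null; sh s.sh
```

```text
30.4 j6 0.375 pos [0.5877 0.0207 0.0826] F [-0.4  2.3  3.2] M [0.585 0.097 0.026] w -0.0002 e6 0.01
30.6 j6 0.375 pos [0.5878 0.0201 0.0806] F [0.9 3.2 4.3] M [ 0.461 -0.009 -0.022] w -0.0004 e6 -0.006
30.8 j6 0.375 pos [0.588  0.0201 0.0799] F [-2.5  3.2 10.2] M [0.661 0.455 0.026] w 0.0001 e6 -0.016
```

```bash

python3 -m jog '[[[0,0,0],[0,0,0.004],-1],[[0,0,0],[0,0,0.004],-1]]' >/dev/null; sh s.sh
python3 -m jog '[[[0,0,0],[0,0,0.004],-1],[[0,0,0],[0,0,0.004],-1]]' >/dev/null; sh s.sh
python3 -m jog '[[[0,0,0],[0,0,-0.15],-1],[[0,0,0],[0,0,-0.15],-1],[[0,0,0],[0.15,0,-0.2],-1],[[0,0,0],[0.3,0,-0.2],-1],[[0,0,0],[0.45,0,-0.2],-1]]' >/dev/null; python3 m.py top9; python3 - <<'E'
from h import *
g=grab_frame('side'); cv2.imwrite('pics/side9.png',g)
for k in('lever_bolt','lever_tip','stop_tube'):
    r=[[(np.round(d['pixel'],1).tolist(),round(d['score'],2)) for d in spotter.place_of(n,k)[:1]] for n in('side','top')]; print(k,r)
    if r[0] and r[1]: print(tri(ray('side',r[0][0][0]),ray('top',r[1][0][0])))
d=np.array([.335,.942,0]); T=np.array([.5696,-.027,.09])+.078*d
print("flat tip expected",T,[np.round(proj(n,T),1) for n in('side','top')])
E
```

```text
31.0 j6 0.375 pos [0.5881 0.02   0.0789] F [-3.9  3.1 18.2] M [ 0.504  0.993 -0.052] w 0.0002 e6 -0.023
31.2 j6 0.375 pos [0.5883 0.02   0.0782] F [-5.8  3.2 24.6] M [0.508 1.367 0.027] w 0.0002 e6 -0.034
top2 tail [-0.2469 -0.2469 -0.2463 -0.2457] ring dark [(485, -0.1175), (429, -0.1175), (333, -0.1174), (151, -0.1172)]
top3 tail [-0.2529 -0.255  -0.2562 -0.2562] ring dark [(197, -0.1238), (142, -0.1245), (159, -0.1232), (104, -0.1228)]
top4 tail [-0.2586 -0.2583 -0.258  -0.2574] ring dark [(0, 0.0), (0, 0.0), (0, 0.0), (0, 0.0)]
top9 tail [-0.2559 -0.2559 -0.2559 -0.2553] ring dark [(218, -0.1252), (183, -0.1248), (205, -0.1246), (135, -0.1255)]
{'t': 31.75, 'ee_pos': [0.4356, 0.0693, 0.1698], 'tool_rot': [-3.1364, -0.0122, 2.8016], 'joints': [0.1569, 0.1564, -0.4059, 1.0217, 0.0012, 0.4969], 'wrist_force': [-10.634, 1.0854, 0.0981], 'moment': [0.033, 0.6605, -0.0139], 'width': 0.0002, 'finger_force': 0.0}
lever_bolt [[([251.3, 329.8], 0.52)], [([238.2, 338.7], 0.52)]]
(array([ 0.56817038, -0.02529723,  0.07894583]), np.float64(0.00532286252597412))
lever_tip [[([224.3, 325.3], 0.71)], [([228.2, 312.6], 0.79)]]
(array([0.59090506, 0.04751247, 0.09025521]), np.float64(0.009222373309785668))
stop_tube [[([256.6, 317.9], 0.73)], [([250.0, 332.7], 0.84)]]
(array([ 0.54120422, -0.00945019,  0.05257992]), np.float64(0.0013738612353278745))
flat tip expected [0.59573  0.046476 0.09    ] [array([223.4, 329. ]), array([228.2, 312.8])]
```

```bash
python3 -m jog '[[[0,0,0],[0,0,-0.05],-1],[[0,0,0],[0,0,-0.05],-1],[[0,0,0],[0,0,-0.05],-1],[[0,0,0],[0,0,-0.05],-1]]'; python3 -c "
from h import *
print(sign_off())"
```

```text
t: 32.5
ee_pos: [0.4487, 0.0688, 0.1957]
tool_rot: [-3.141, -0.001, 2.8]
wrist_force: [-0.0, 0.2, -0.5]
width: 0.0001
finger_force: 0.0
the job is handed in; nothing more can be done
None
```

The job is handed in at about 32.5 s: the ring was at the clamp face (within about 1 mm by the top camera), the bolt was screwed down to about 2 N m against its stop, and the lever was folded flat to its stop. The jaw force could not be measured, and the hand-in returned no verdict.

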